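# Line up a hinge leaf for pinning

### The arm

A 6-joint arm with a two-finger parallel gripper is mounted at the origin on the work surface. World frame = base frame: x ahead of the robot, y to its left, z up, the work surface at z = 0. Lengths are in m, angles in rad, forces in N, time in s.
With the tool pointing down it reaches from about 0.375 to 0.925 m from the base axis. Payload 5.7 kg.
Tool frame: the origin (TCP) lies midway between the tips of the shut fingers; the grasp point (between the pads) lies 19 mm behind it; z points along the fingers, y is the direction in which the jaws open and shut (so a half turn about z gives the same grasp; the last joint's range is limited). The gripper opens to 85 mm and grips with 20 to 120 N. Pads are 22 mm wide; open, the fingers measure 114 mm over their backs; the gripper's body (76 mm by 85 mm) begins 54 mm behind the grasp point. The pads swing forward as they close: fully open they stand 13 mm farther back than shut.
Start: joints at [-1.455, 0.359, 1.51, -0, 1.272, -0.115], TCP at [0.137, -0.584, 0.231] pointing down, gripper open.
Joint ranges: [-2.97, 2.97], [-1.01, 2.36], [0.21, 2.38], [-0.96, 4.11], [0.2, 2.71], [-2.98, 2.98]. Speed limits (rad/s): [2.39, 2.39, 3.14, 3.14, 3.14, 3.14].

### API

Orientations are given as a unit quaternion [w, x, y, z].
In Python, from plant import robot gives the robot as it stands.
- The arm moves only by the shell command python3 -m jog 'ROWS' [OPENING] [FORCE]. ROWS is JSON, a list of rows, each an object of numbers: "dx", "dy", "dz": the shift along the tool's x, y, z in cm; "wx", "wy", "wz": the turn, a rotation vector about the tool's x, y, z in rad. In form: [{"dx": .., "dy": .., "dz": .., "wx": .., "wy": .., "wz": ..}, ...]. A call has 1 to 12 rows; each row is the pose to reach, as a shift and turn from the pose commanded when the call began, along the tool's axes at that moment; what a row does not reach only later rows make up. A row lasts 1/12 s, in which the tool goes at most 41.7 mm and 7.16 degrees, less where a joint would pass 70% of its speed; a pose out of reach is approached as far as the arm can. A call with a gripper value outside its range is refused whole. OPENING is the gripper command: -1 is shut, 1 is fully open, values between are in proportion, set as the call begins (- or left out, the last holds). The fingers move at their own pace and stop on an object; FORCE is the grip in N (left out, the last holds). Time passes only in rows, so rows that repeat a pose let the fingers close. It gives the time, the measured TCP pose, the force and the opening at its end, in the units of the state.
- robot.state(): the state, without advancing time (a new reading comes with each control period).
- robot.snapshot(name): name is "scene" or "top"; returns the picture (384x512x3 uint8, blue, green, red); there is no depth.
- robot.camera_params(name): a dict with "mtx" (3x3 intrinsics, pixels), "cam_to_world" (4x4, takes a point from camera to world coordinates). Camera axes: x right, y up, looking along -z (the intrinsics and any distortion apply to the point x, -y, -z); pixel columns grow to the right and rows downward; lengths in m; the calibration is good to about 2 mm. A picture is of the moment at which its call begins. camera_params takes no time and is no camera call.
- robot.close_job(): hands the job in, once; it reports no verdict.
The state is a dict: "time_s": time; "joint_positions": joint angles; "dq": joint speeds; "joint_efforts": joint torques, N m; "tool_pos": TCP position; "tcp_rot": TCP orientation; "ft_force": force on the tool from outside, world axes, zero at the start; "moment": the same for the moment, N m; "finger_gap": finger opening in m.
Only numpy, scipy, OpenCV 4.12 (cv2) and the standard library are available. Lean on these libraries where they do the work, as an engineer would, in place of code of your own. Each camera call takes 0.05 s, during which the arm holds its last target.

### The job

Get this hinge ready for pinning: first lay the steel hinge pin in the two pin rests of the assembly fixture and let go of it, then pick up the loose hinge leaf whose knuckle fits the gap between the fixture's two knuckles and lower it gently into the gap so that all the knuckle holes line up, the leaf level and pointing straight away from the jamb block. Finish while still holding the leaf there in the gripper, without forcing it; leave the pin in its rests and everything else where it stands.

Things in the scene. Friction and masses are not known exactly. Their poses are not given: they have to be found in the camera images.
- fixture: Fixed rigid fixture. Origin on the table below the gap's middle, z up, y along the level hinge axis 78 mm up. Base plate x -85..40, y -70..165 mm, 12 high. Jamb block x -74..-16, y -45..45 mm, 75 high; on it a 6 mm steel leaf with two knuckles on the axis (22 mm outside, 13 mm hole) at y -45..-18 and 18..45 mm. The loose leaf must stick out to +x, which is free above the base plate.
- gap (a point): On the hinge axis, middle of the 36 mm gap between the fixed knuckles, 78 mm up; axes as the fixture. Below is a rigid steel V cradle (22 mm long along y, faces at 50 degrees, lips 5.5 mm below the axis) that carries a 22 mm knuckle exactly when its hole is on the axis. It carries the knuckle only: a leaf let go tips down.
- pin_rest (a point): Where the pin's middle must lie: on the hinge axis, 102 mm to the fixture's +y from the gap, 78 mm up; axes as the fixture. The pin lies along y, pointing at the knuckle holes, in two steel V rests (12 mm long each, centres 36 mm to either side, lips 1 mm above the pin's axis). Between them 60 mm is free along y, and 66 mm below the axis.
- pin_mid (a point): Middle of the loose hinge pin: plain steel rod, 12 mm across, 100 mm long along its y, ends alike, about 90 g. It starts level, axis 36 mm above the table, within 0.7 rad of the fixture's y direction, in two notched posts (12 mm long, centres 36 mm to either side, lips 2 mm below its axis) of a fixed wooden stand with a foot 45 x 100 mm, 8 mm high.
- leaf_plate (a point): Middle of the plate of the leaf that fits: steel, 60 (x) x 46 (y) x 6 mm, about 220 g, a 30 mm wide neck and ONE knuckle 30 mm long (22 mm outside, 13 mm hole) at its -x end, centred on the plate's thickness. Starts level, 33 mm up, on a fixed wood block 50 x 32 x 30 mm; it overhangs 7 mm at both y sides, to be gripped across its 46 mm. x: from knuckle to free end, y: along the hole, z up.
- leaf_eye (a point): Centre of the knuckle hole of the leaf that fits, 45 mm from the plate's middle along the leaf's -x; axes as leaf_plate. It must come to gap. At the start the leaf's x is within 0.6 rad of the fixture's x.
- wide_leaf_plate (a point): Middle of the plate of another loose leaf, the same but for its knuckle, which is 46 mm long (as wide as the plate) and does not fit the gap. It lies on a block like the other; the two lie side by side, either may be the left one. To be left alone.
- tape: Roll of tape lying flat, 96 mm across, 25 mm high; origin at its underside. To be left alone.
- collar: Steel shaft collar lying flat, 32 mm across, 14 mm high; origin at its underside. To be left alone.
- driver: Screwdriver lying flat, about 170 mm long, black handle. To be left alone.
- offcut: Wooden offcut 90 x 40 x 30 mm; origin at its underside. To be left alone.
- bolt: Bolt standing on its head, 19 mm across, 42 mm high; origin at its underside. To be left alone.
- tin: Closed metal tin, 64 mm across, 90 mm high; origin at its underside. To be left alone.
Not all that is in view belongs to the job. Of the things shaped like the part that bears pin_mid, the bare steel one is meant.

How it is judged:
By the outcome, as a careful person would: the job done as asked, in the order asked, and still so for the second after the job is handed in, while the arm keeps its last pose, push and grip.
It also fails if it takes over 58 s, if anything falls off the work surface, if the arm or the gripper's body presses on something with over 40 N, if the wrist force passes 120 N, or if a joint passes its speed limit or range.

## Working session

There is one attempt and no reset: what is moved stays moved. The work goes in short steps, Python scripts to look and compute and a shell command to move; the robot and the scene stay as the last step left them, time stands still between calls to the robot, and variables do not carry over. Pictures are saved under pics/ and viewed, and the job is handed in when it is done.

```bash
ls; mkdir -p pics; python3 - <<'E'
from plant import robot
import cv2
s=robot.state(); print(s)
for n in("scene","top"):
    cv2.imwrite(f"pics/{n}0.png",cv2.resize(robot.snapshot(n),(800,600),interpolation=cv2.INTER_CUBIC))
    p=robot.camera_params(n);print(n,p)
E
```

```text
pics
{'time_s': 0.0, 'joint_positions': array([-1.45509468e+00,  3.59500974e-01,  1.51147262e+00,  1.78973256e-05,
        1.27253747e+00, -1.15074359e-01]), 'dq': array([ 4.71921544e-04,  1.17701747e-03, -8.43340491e-05,  9.59947470e-04,
       -8.43042957e-04, -8.63556483e-04]), 'joint_efforts': array([ 2.68134299e-04, -5.27612400e+01, -2.78620094e+01, -5.93741715e-04,
        1.33416874e-02,  2.34041330e-06]), 'tool_pos': array([ 0.13717035, -0.58337415,  0.23044073]), 'tcp_rot': array([-9.59204768e-04,  9.93350034e-01,  1.15129447e-01,  8.25020035e-06]), 'ft_force': array([ 0.02511116,  0.31839944, -0.04400568]), 'moment': array([-0.04172579, -0.03036255, -0.03087215]), 'finger_gap': 0.08543660956446648}
scene {'mtx': array([[353.46075829,   0.        , 254.99278347],
       [  0.        , 353.46075829, 191.41053874],
       [  0.        ,   0.        ,   1.        ]]), 'cam_to_world': array([[ 0.71517642, -0.53677835,  0.44765131,  1.017109  ],
       [ 0.69878674,  0.56270586, -0.44165508, -0.49831782],
       [-0.01482513,  0.6286741 ,  0.77752755,  0.87455983],
       [ 0.        ,  0.        ,  0.        ,  1.        ]])}
top {'mtx': array([[349.08290047,   0.        , 258.12478876],
       [  0.        , 349.08290047, 191.84549247],
       [  0.        ,   0.        ,   1.        ]]), 'cam_to_world': array([[ 0.00694073,  0.98096437, -0.19406371,  0.38835602],
       [-0.99958824,  0.01220948,  0.02596671, -0.03136812],
       [ 0.02784183,  0.19380358,  0.9806452 ,  0.9168618 ],
       [ 0.        ,  0.        ,  0.        ,  1.        ]])}
```

View pics/scene0.png

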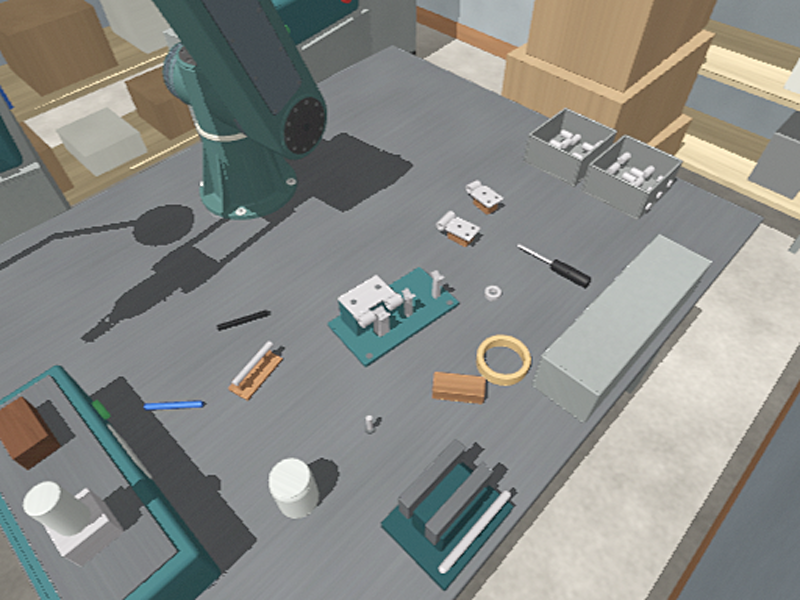

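View pics/top0.png

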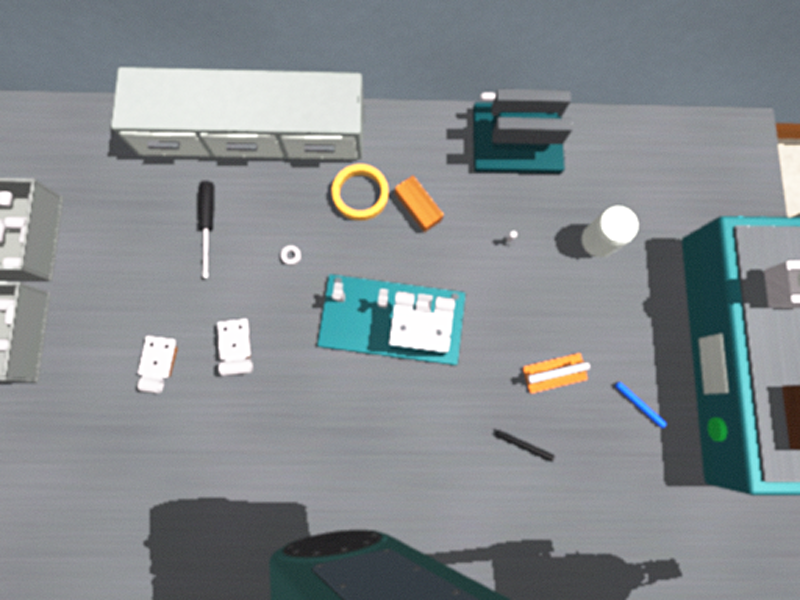

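```bash
python3 - <<'E'
from plant import robot
import cv2,numpy as np
ims={}
for n in("scene","top"):
    a=np.mean([robot.snapshot(n).astype(float) for _ in range(2)],0)
    ims[n]=a.astype(np.uint8); cv2.imwrite(f"pics/raw_{n}.png",ims[n])
def crop(n,u0,v0,w,h,k):
    return cv2.resize(ims[n][v0:v0+h,u0:u0+w],None,fx=k,fy=k,interpolation=cv2.INTER_NEAREST)
cv2.imwrite("pics/c_leaf_top.png",crop("top",80,195,90,60,8))
cv2.imwrite("pics/c_leaf_scene.png",crop("scene",270,105,65,55,10))
cv2.imwrite("pics/c_fix_top.png",crop("top",200,170,100,65,8))
cv2.imwrite("pics/c_fix_scene.png",crop("scene",205,165,95,70,8))
cv2.imwrite("pics/c_pin_top.png",crop("top",315,215,75,50,10))
cv2.imwrite("pics/c_pin_scene.png",crop("scene",135,205,55,55,10))
E
```

```text
(no output)
```

View pics/c_leaf_top.png

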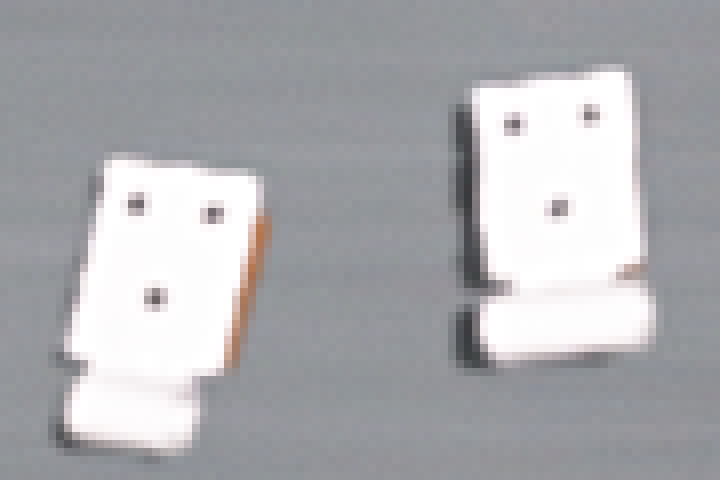

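View pics/c_leaf_scene.png

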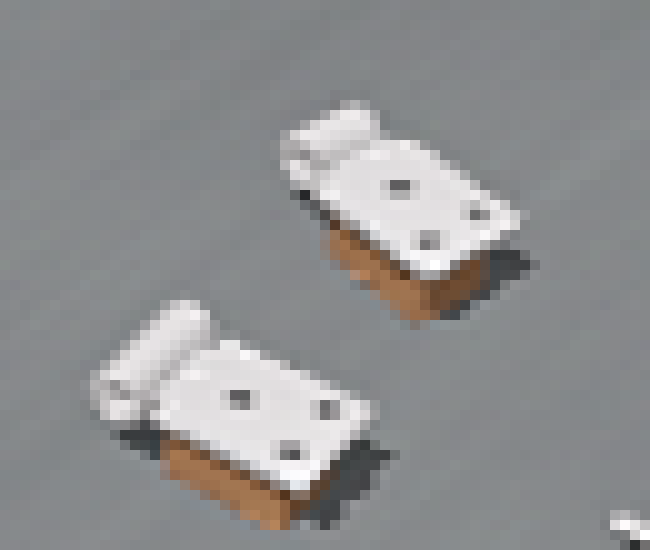

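View pics/c_fix_top.png

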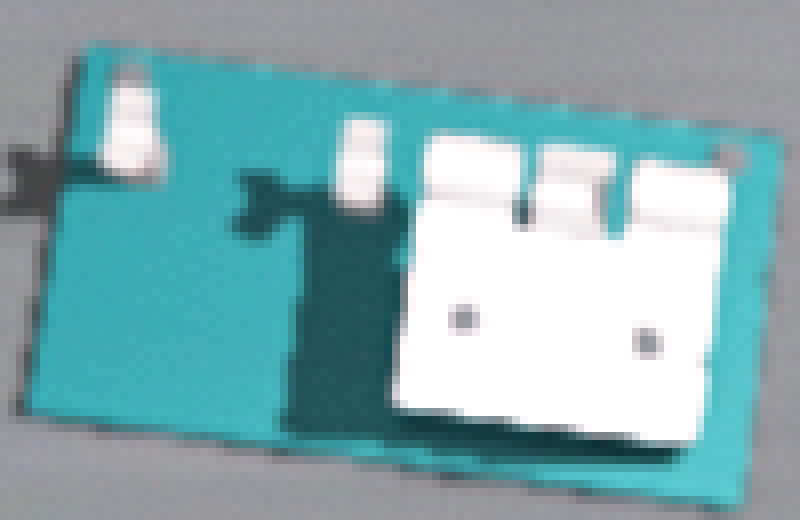

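View pics/c_fix_scene.png

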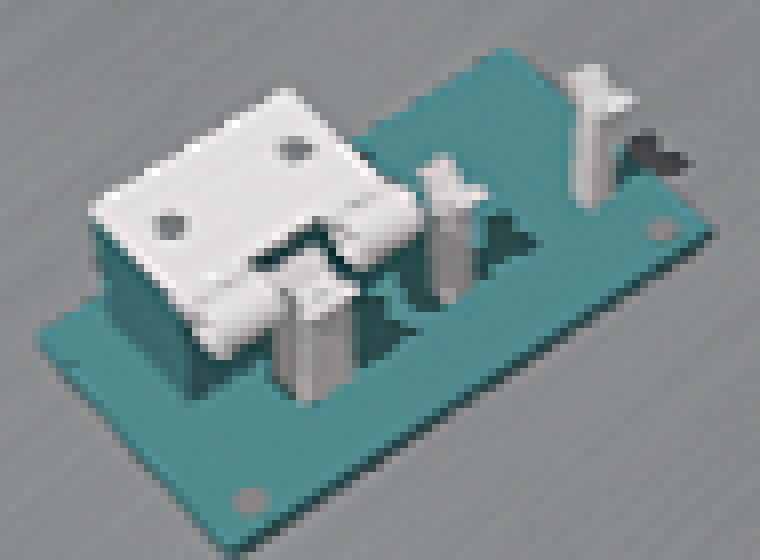

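View pics/c_pin_top.png

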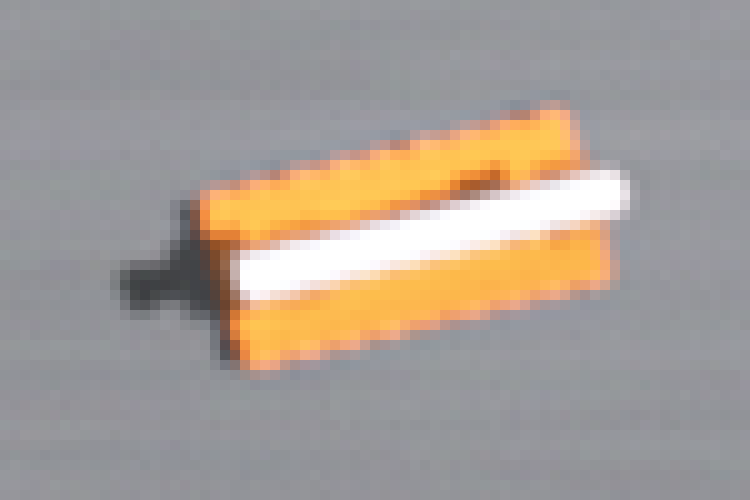

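View pics/c_pin_scene.png

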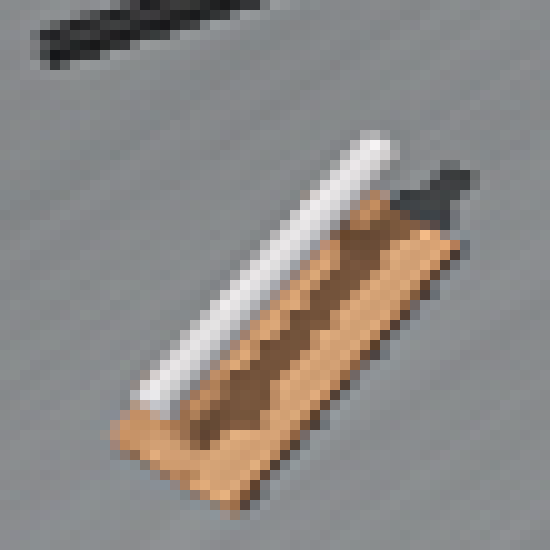

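Candidates for the pin are the steel rod in the wooden stand (top 560,372), the black rod (523,445), the blue rod (640,404) and the thick white rod in the rack (490,96). Only the first is bare steel in a wooden stand. Of the two leaves, top (157,360) has a knuckle narrower than its plate, and (234,340) has one as wide as the plate. The left one, at (157,360), fits.

```bash
cat > h.py <<'E'
import numpy as np,cv2
from scipy.optimize import least_squares
from plant import robot
P={n:robot.camera_params(n) for n in("scene","top")}
def proj(n,X):
    X=np.atleast_2d(X);M=P[n]["cam_to_world"];c=(X-M[:3,3])@M[:3,:3]
    c=c*[1,-1,-1];q=c@P[n]["mtx"].T
    return q[:,:2]/q[:,2:]
def ray(n,uv):
    M=P[n]["cam_to_world"];d=np.linalg.inv(P[n]["mtx"])@[uv[0],uv[1],1]
    return M[:3,3],M[:3,:3]@(d*[1,-1,-1])
def atz(n,uv,z):
    o,d=ray(n,uv);return o+d*(z-o[2])/d[2]
def tri(a,b):
    (o1,d1),(o2,d2)=ray("scene",a),ray("top",b)
    s=np.linalg.lstsq(np.c_[d1,-d2],o2-o1,rcond=None)[0]
    p,q=o1+s[0]*d1,o2+s[1]*d2
    return (p+q)/2,np.linalg.norm(p-q)
def T(p,L): # p=x,y,yaw,dz ; local pts
    c,s=np.cos(p[2]),np.sin(p[2]);L=np.atleast_2d(L)
    return np.c_[p[0]+c*L[:,0]-s*L[:,1],p[1]+s*L[:,0]+c*L[:,1],L[:,2]+(p[3] if len(p)>3 else 0)]
def fit(obs,p0,report=True):
    # obs: {cam:(u0,v0,k,[(crop px..)],[(local mm)])}
    def r(p):
        o=[]
        for n,(u0,v0,k,px,L) in obs.items():
            uv=np.array(px)/k-.5+[u0,v0];o.append((proj(n,T(p,np.array(L)/1e3))-uv).ravel())
        return np.concatenate(o)
    s=least_squares(r,p0,loss='soft_l1')
    return s.x,r(s.x).reshape(-1,2)
C=dict(leaf_top=("top",80,195,90,60,8),leaf_scene=("scene",270,105,65,55,10),fix_top=("top",200,170,100,65,8),fix_scene=("scene",205,165,95,70,8),pin_top=("top",315,215,75,50,10),pin_scene=("scene",135,205,55,55,10))
E
python3 - <<'E'
from h import *
np.set_printoptions(precision=4,suppress=True)
def run(name,t,s,p0):
    print(name)
    for lab,o in(("both",{**t,**s}),("top",t),("scene",s)):
        p,r=fit(o,p0 if lab=="both" else p0[:3]);print(lab,p,"rms px",np.sqrt((r**2).mean()),"max",abs(r).max())
B=[(40,165,12),(40,-70,12),(-85,-70,12),(-85,165,12)]
run("fix",{"top":(200,170,8,[(85,47),(783,130),(745,508),(27,412)],B)},
 {"scene":(205,165,8,[(712,230),(232,545),(40,337),(505,48)],B)},[.5,0,-.1,0])
Lp=[(30,23,36),(30,-23,36),(-30,-23,36),(-30,23,36)]
run("leaf",{"top":(80,195,8,[(108,156),(263,176),(230,372),(67,358)],Lp)},
 {"scene":(270,105,10,[(522,213),(435,272),(312,200),(395,140)],Lp)},[.45,.3,0,0])
for e in(0,):
  a=atz("top",np.array([240,277])/10-.5+[315,215],.036);b=atz("top",np.array([622,195])/10-.5+[315,215],.036);print("pin top ends",a,b,np.linalg.norm(a-b))
  t1,t2=np.array([240,277])/10-.5+[315,215],np.array([622,195])/10-.5+[315,215]
  s1,s2=np.array([378,147])/10-.5+[135,205],np.array([153,393])/10-.5+[135,205]
  print(tri(s1,t1),tri(s2,t2)); print(atz("scene",s1,.036),atz("scene",s2,.036))
E
```

```text
fix
both [ 0.5527 -0.0864 -0.1175 -0.0021] rms px 0.4002499084110091 max 0.9807285853469239
top [ 0.553  -0.0861 -0.1161] rms px 0.28484423259105673 max 0.49600181910039964
scene [ 0.5529 -0.0879 -0.1192] rms px 0.485336344337349 max 0.9371913052941352
leaf
both [ 0.4664  0.3366 -0.0727  0.0005] rms px 0.5948787762998675 max 1.4864070777007896
top [ 0.4669  0.3376 -0.0902] rms px 0.6348183097318253 max 1.0012305116908067
scene [ 0.466   0.3356 -0.0331] rms px 0.2570720044057683 max 0.38572573699305224
pin top ends [ 0.436 -0.258  0.036] [ 0.4574 -0.3564  0.036 ] 0.10066507579964712
(array([ 0.4351, -0.2591,  0.0364]), np.float64(0.002867685838562922)) (array([ 0.4574, -0.3541,  0.0406]), np.float64(0.0012854319744526682))
[ 0.4339 -0.2601  0.036 ] [ 0.4548 -0.3528  0.036 ]
```

```bash
cat >> h.py <<'E'
from scipy.optimize import minimize
def box(x0,x1,y0,y1,z0,z1): return np.array([(x,y,z) for x in(x0,x1) for y in(y0,y1) for z in(z0,z1)],float)
def cyl(y0,y1,r,z,x=0): 
    a=np.linspace(0,2*np.pi,25)[:-1];return np.array([(x+r*np.cos(t),y,z+r*np.sin(t)) for t in a for y in(y0,y1)])
LEAF=[box(-30,30,-23,23,30,36),box(-45,-30,-15,15,30,36),cyl(-15,15,11,33,-45)]
PIN=[cyl(-50,50,6,36)]
def render(n,p,parts,win,ss=8,sig=.5):
    u0,v0,w,h=win;m=np.zeros((h*ss,w*ss),np.uint8)
    for L in parts:
        uv=(proj(n,T(p,L/1e3))-[u0,v0]+.5)*ss-.5
        hull=cv2.convexHull(uv.astype(np.float32)).reshape(-1,2)
        cv2.fillConvexPoly(m,np.round(hull*16).astype(np.int32),255,cv2.LINE_AA,4)
    m=cv2.resize(m.astype(np.float32)/255,(w,h),interpolation=cv2.INTER_AREA)
    return cv2.GaussianBlur(m,(0,0),sig)
def white(im,win,bg,fg):
    u0,v0,w,h=win;c=im[v0:v0+h,u0:u0+w].astype(float).min(2)
    return np.clip((c-bg)/(fg-bg),0,1)
def rfit(obs,parts,p0,sig=.5):
    def f(p): return sum(((render(n,p,parts,win,sig=sig)-W)**2).sum() for n,(win,W) in obs.items())
    s0=np.array([.004,.004,.08,.004])[:len(p0)]
    sim=np.vstack([p0]+[np.array(p0)+np.eye(len(p0))[i]*s0 for i in range(len(p0))])
    s=minimize(f,p0,method="Nelder-Mead",options=dict(initial_simplex=sim,xatol=2e-5,fatol=1e-4,maxiter=600))
    return s.x,s.fun
E
cat > m1.py <<'E'
from h import *
np.set_printoptions(precision=4,suppress=True)
im={n:cv2.imread(f"pics/raw_{n}.png") for n in P}
for n in P: print(n)
def go(name,wins,parts,p0):
    o={}
    for n,win in wins.items():
        u0,v0,w,h=win;c=im[n][v0:v0+h,u0:u0+w].min(2);bg=np.median(c);fg=np.percentile(c,99);print(name,n,"bg",bg,"fg",fg)
        o[n]=(win,white(im[n],win,bg+8,fg-5))
    for sig in(.5,.8):
      for lab,oo in(("both4",o),("both",o),("top",{"top":o["top"]}),("scene",{"scene":o["scene"]})):
        p,f=rfit(oo,parts,p0 if lab=="both4" else p0[:3],sig);print(sig,lab,p,f)
go("leaf",{"top":(84,210,34,45),"scene":(295,112,32,30)},LEAF,[.4665,.3366,-.07,0])
go("pin",{"top":(332,225,52,26),"scene":(144,214,35,36)},PIN,[.446,-.307,.22,0])
E
python3 m1.py
```

```text
scene
top
leaf top bg 151.0 fg 255.0
leaf scene bg 134.0 fg 238.0
0.5 both4 [ 0.4673  0.3388 -0.1216  0.0013] 57.073840247424286
0.5 both [ 0.4674  0.3393 -0.1236] 57.36163493266596
0.5 top [ 0.4677  0.3394 -0.1232] 20.171323960716492
0.5 scene [ 0.4644  0.3391 -0.1195] 32.5187712926481
0.8 both4 [ 0.4674  0.339  -0.1217  0.0009] 57.90738522113493
0.8 both [ 0.4675  0.3394 -0.1219] 58.205056054134126
0.8 top [ 0.4678  0.3395 -0.1215] 23.12669699570239
0.8 scene [ 0.4645  0.3391 -0.1231] 31.567126880333646
pin top bg 148.0 fg 255.0
pin scene bg 134.0 fg 231.41000000000008
0.5 both4 [ 0.4469 -0.3069  0.2377  0.0035] 28.500871511616097
0.5 both [ 0.4465 -0.3074  0.2372] 37.1215084234514
0.5 top [ 0.447  -0.3075  0.2376] 3.774530563424414
0.5 scene [ 0.4444 -0.3066  0.2381] 22.925699996796343
0.8 both4 [ 0.4467 -0.3065  0.2361  0.0037] 28.881166395092443
0.8 both [ 0.4464 -0.3073  0.2343] 36.83341017746296
0.8 top [ 0.4471 -0.3076  0.2375] 7.423593264378908
0.8 scene [ 0.4444 -0.3071  0.2341] 19.835788147553522
```

```bash
cat > ov.py <<'E'
from h import *
im={n:cv2.imread(f"pics/raw_{n}.png") for n in P}
FIX=[box(-85,40,-70,165,0,12),box(-74,-16,-45,45,12,75),cyl(-45,-18,11,78),cyl(18,45,11,78),box(-8,8,-11,11,12,72.5),box(-6,6,60,72,12,79),box(-6,6,132,144,12,79)]
def ov(n,c,k,items):
    u0,v0,w,h=c
    a=cv2.resize(im[n][v0:v0+h,u0:u0+w],None,fx=k,fy=k,interpolation=cv2.INTER_NEAREST)
    for p,parts,col in items:
        for L in parts:
            uv=(proj(n,T(p,L/1e3))-[u0,v0]+.5)*k
            cv2.polylines(a,[np.round(cv2.convexHull(uv.astype(np.float32))*16).astype(np.int32)],True,col,1,cv2.LINE_AA,4)
    return a
def pair(out,ct,cs,k,items):
    A,B=ov("top",ct,k,items),ov("scene",cs,k,items)
    h=max(A.shape[0],B.shape[0]);A,B=[cv2.copyMakeBorder(x,0,h-x.shape[0],0,8,0) for x in(A,B)]
    cv2.imwrite(out,np.hstack([A,B]))
E
python3 - <<'E'
from ov import *
pair("pics/o_leaf.png",(80,205,40,50),(293,108,38,40),10,[([.4673,.3388,-.1216,0],LEAF,(0,0,255))])
pair("pics/o_pin.png",(328,220,58,38),(140,210,44,50),8,[([.4467,-.3072,.2376,0],PIN,(0,0,255))])
pair("pics/o_fix.png",(198,170,102,65),(205,165,95,70),4,[([.5529,-.0867,-.1175,0],FIX,(0,0,255))])
E
```

```text
(no output)
```

View pics/o_leaf.png

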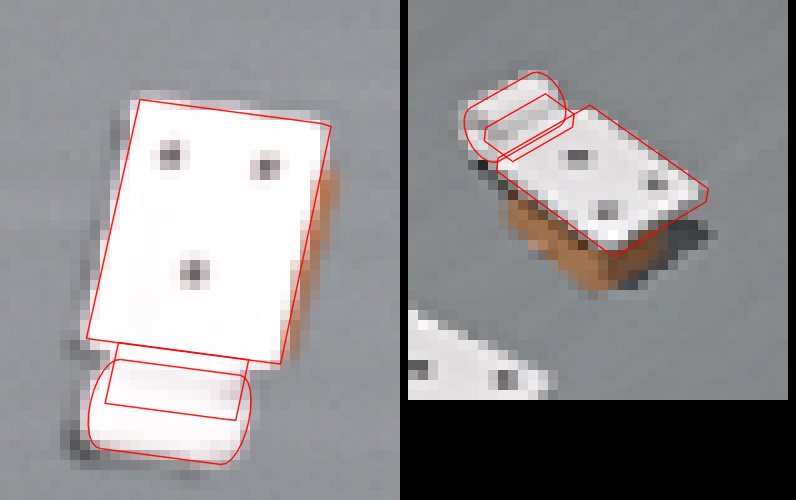

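View pics/o_pin.png

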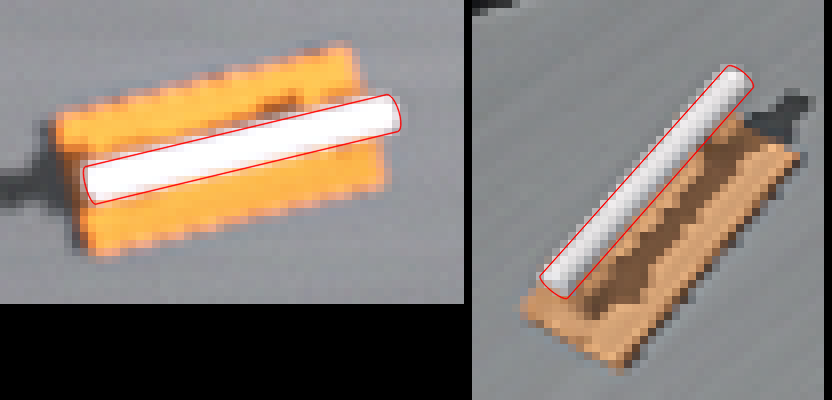

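View pics/o_fix.png

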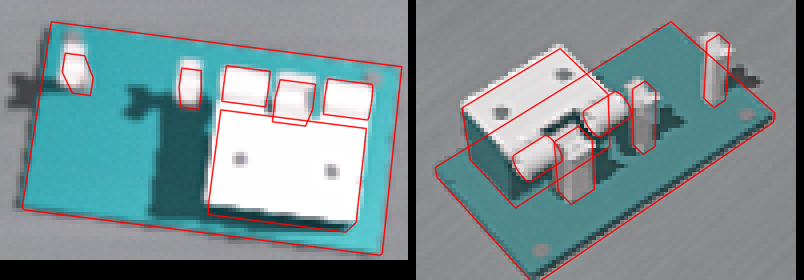

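```bash
cat > m2.py <<'E'
from ov import *
np.set_printoptions(precision=4,suppress=True)
BASE=[box(-85,40,-70,165,0,12),box(-74,-16,-45,45,12,81)]
wins={"top":(196,168,108,68),"scene":(203,160,100,78)}
o={}
for n,(u0,v0,w,h) in wins.items():
    c=im[n][v0:v0+h,u0:u0+w].astype(float)
    t=np.clip((np.minimum(c[...,0],c[...,1])-c[...,2]-8)/(80 if n=="top" else 50),0,1)
    wh=np.clip((c.min(2)-175)/40,0,1)
    W=np.maximum(t,wh); W=(W>.3)*1.0 if 0 else np.clip(W*1.3,0,1)
    o[n]=((u0,v0,w,h),W)
    cv2.imwrite(f"pics/mask_{n}.png",cv2.resize((W*255).astype(np.uint8),None,fx=6,fy=6,interpolation=0))
p0=[.5529,-.0867,-.1175,0]
for lab,oo in(("both4",o),("both",o),("top",{"top":o["top"]}),("scene",{"scene":o["scene"]})):
    print(lab,*rfit(oo,BASE,p0 if lab=="both4" else p0[:3],.6))
E
python3 m2.py
```

```text
both4 [ 0.5521 -0.0863 -0.1221  0.0005] 671.1795541292086
both [ 0.5521 -0.0863 -0.1229] 671.8816161694633
top [ 0.5524 -0.0861 -0.1238] 192.88361027537098
scene [ 0.5507 -0.0864 -0.121 ] 468.6991025969123
```

View pics/mask_top.png

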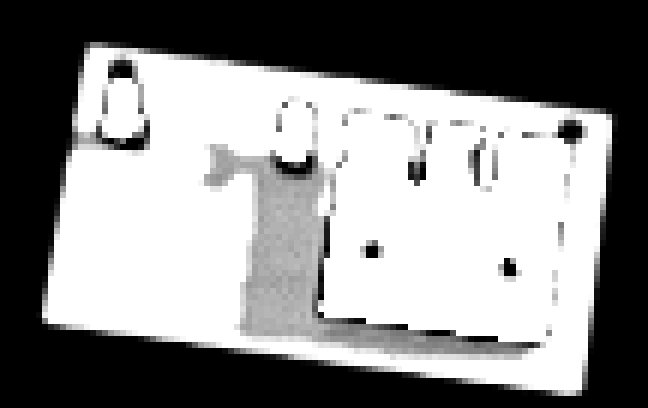

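View pics/mask_scene.png

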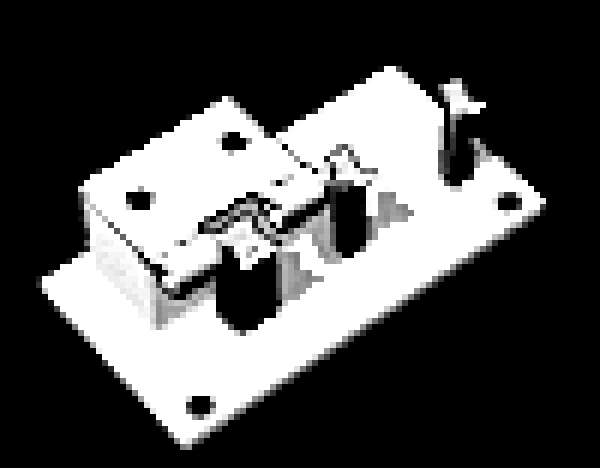

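```bash
cat >> h.py <<'E'
from scipy.spatial.transform import Rotation as Ro
def go(x,y,z,psi):
    s=robot.state();q=np.array(s["tcp_rot"]);R=Ro.from_quat(q[[1,2,3,0]])
    Rt=Ro.from_matrix(np.array([[np.cos(psi),np.sin(psi),0],[np.sin(psi),-np.cos(psi),0],[0,0,-1]]))
    d=R.inv().apply(np.array([x,y,z])-s["tool_pos"])*100;w=(R.inv()*Rt).as_rotvec()
    print("t",round(s["time_s"],2),"pos",s["tool_pos"].round(4),"psi",round(np.arctan2(R.as_matrix()[1,0],R.as_matrix()[0,0]),4),"F",s["ft_force"].round(2),"M",s["moment"].round(2),"gap",round(s["finger_gap"],4))
    print("d cm",d.round(3),"w",w.round(4))
E
python3 -c "
from h import *
go(.4458,-.3071,.13,1.8084)"
```

```text
t 0.3 pos [ 0.1372 -0.5839  0.231 ] psi 0.2308 F [ 0.44 -0.3   0.76] M [ 0.01 -0.   -0.02] gap 0.0855
d cm [ 36.371 -19.876  10.116] w [-5.0000e-04 -6.0000e-04 -1.5776e+00]
```

```bash
python3 -m jog '[{"dx":36.4,"dy":-19.9,"dz":5,"wz":-1.578},{"dx":36.4,"dy":-19.9,"dz":5,"wz":-1.578},{"dx":36.4,"dy":-19.9,"dz":5,"wz":-1.578},{"dx":36.4,"dy":-19.9,"dz":5,"wz":-1.578},{"dx":36.4,"dy":-19.9,"dz":5,"wz":-1.578},{"dx":36.4,"dy":-19.9,"dz":5,"wz":-1.578},{"dx":36.4,"dy":-19.9,"dz":5,"wz":-1.578},{"dx":36.4,"dy":-19.9,"dz":5,"wz":-1.578},{"dx":36.4,"dy":-19.9,"dz":5,"wz":-1.578},{"dx":36.4,"dy":-19.9,"dz":10.1,"wz":-1.578},{"dx":36.4,"dy":-19.9,"dz":10.1,"wz":-1.578},{"dx":36.4,"dy":-19.9,"dz":10.1,"wz":-1.578}]' 0 20
python3 -c "
from h import *
go(.4458,-.3071,.09,1.8084)"
```

```text
t 0.3 pos [ 0.1372 -0.5839  0.231 ] psi 0.2308 F [ 0.44 -0.3   0.76] M [ 0.01 -0.   -0.02] gap 0.0855
d cm [ 36.37  -19.873  14.116] w [-5.0000e-04 -6.0000e-04 -1.5776e+00]$[0]: bad value
```

```bash
python3 -m jog '[{"dx":4,"dy":-2,"dz":0.5,"wx":0,"wy":0,"wz":-0.12}]' 0 20
```

```text
time_s: 0.38
tool_pos: [0.1655, -0.5629, 0.2275]
tcp_rot: [0.003, 0.985, 0.172, -0.002]
ft_force: [1.4, -1.5, 0.8]
finger_gap: 0.0754
```

```bash
python3 -c "
from h import *
go(.4458,-.3071,.13,1.8084)"
python3 -m jog '[{"dx":8,"dy":-3,"dz":1,"wx":0,"wy":0,"wz":-1.46}]'
```

```text
t 0.38 pos [ 0.1655 -0.5629  0.2275] psi 0.346 F [ 1.38 -1.52  0.81] M [-0.05 -0.03  0.01] gap 0.0754
d cm [ 35.085 -14.607   9.529] w [ 1.3000e-03  7.3000e-03 -1.4623e+00]
time_s: 0.47
tool_pos: [0.2, -0.5318, 0.2219]
tcp_rot: [0.001, 0.972, 0.236, -0.0]
ft_force: [0.1, 0.5, 0.2]
finger_gap: 0.0641
```

```bash
python3 -c "
from h import *
go(.4458,-.3071,.13,1.8084)"
python3 -m jog '[{"dx":18,"dy":-4,"dz":4,"wx":0,"wy":0,"wz":-1.33}]'
```

```text
t 0.47 pos [ 0.2    -0.5318  0.2219] psi 0.4773 F [0.15 0.48 0.22] M [ 0.01 -0.02 -0.01] gap 0.0641
d cm [32.16  -8.683  9.154] w [ 1.1000e-03  1.5000e-03 -1.3311e+00]
time_s: 0.55
tool_pos: [0.2324, -0.5044, 0.2134]
tcp_rot: [0.001, 0.955, 0.298, 0.0]
ft_force: [0.7, 0.0, -0.3]
finger_gap: 0.0516
```

```bash
python3 -c "
from h import *
go(.4458,-.3071,.13,1.8084)"
```

```text
t 0.55 pos [ 0.2324 -0.5044  0.2134] psi 0.6048 F [ 0.7   0.03 -0.28] M [ 0.02 -0.05  0.01] gap 0.0516
d cm [28.774 -4.106  8.324] w [ 1.2000e-03  1.0000e-03 -1.2036e+00]
```

```bash
python3 -m jog '[{"dx":28.8,"dy":-4.1,"dz":8.3,"wx":0,"wy":0,"wz":-1.2},{"dx":28.8,"dy":-4.1,"dz":8.3,"wx":0,"wy":0,"wz":-1.2},{"dx":28.8,"dy":-4.1,"dz":8.3,"wx":0,"wy":0,"wz":-1.2},{"dx":28.8,"dy":-4.1,"dz":8.3,"wx":0,"wy":0,"wz":-1.2},{"dx":28.8,"dy":-4.1,"dz":8.3,"wx":0,"wy":0,"wz":-1.2},{"dx":28.8,"dy":-4.1,"dz":8.3,"wx":0,"wy":0,"wz":-1.2},{"dx":28.8,"dy":-4.1,"dz":8.3,"wx":0,"wy":0,"wz":-1.2},{"dx":28.8,"dy":-4.1,"dz":8.3,"wx":0,"wy":0,"wz":-1.2},{"dx":28.8,"dy":-4.1,"dz":8.3,"wx":0,"wy":0,"wz":-1.2},{"dx":28.8,"dy":-4.1,"dz":8.3,"wx":0,"wy":0,"wz":-1.2},{"dx":28.8,"dy":-4.1,"dz":8.3,"wx":0,"wy":0,"wz":-1.2},{"dx":28.8,"dy":-4.1,"dz":8.3,"wx":0,"wy":0,"wz":-1.2}]'
python3 - <<'E'
from h import *
for n in("scene","top"): cv2.imwrite(f"pics/s1_{n}.png",robot.snapshot(n))
a=cv2.imread("pics/s1_scene.png")[160:270,110:220];b=cv2.imread("pics/s1_top.png")[180:290,300:410]
cv2.imwrite("pics/s1.png",np.hstack([cv2.resize(x,(396,396),interpolation=0) for x in(b,a)]))
go(.4458,-.3071,.06,1.8084)
E
```

```text
time_s: 1.55
tool_pos: [0.4462, -0.3079, 0.13]
tcp_rot: [-0.0, 0.622, 0.783, 0.0]
ft_force: [-0.7, -0.2, 0.6]
finger_gap: 0.0424
t 1.65 pos [ 0.446  -0.3081  0.1301] psi 1.7981 F [ 0.3  -0.39 -0.95] M [0.   0.02 0.04] gap 0.043
d cm [0.106 0.    7.007] w [ 0.0001  0.     -0.0103]
```

View pics/s1.png

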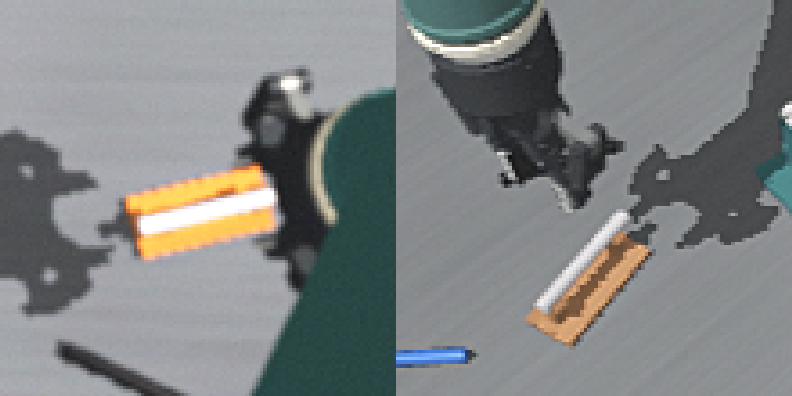

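```bash
python3 -m jog '[{"dx":0.1,"dy":0,"dz":4,"wx":0,"wy":0,"wz":-0.01},{"dx":0.1,"dy":0,"dz":7,"wx":0,"wy":0,"wz":-0.01},{"dx":0.1,"dy":0,"dz":8.5,"wx":0,"wy":0,"wz":-0.01},{"dx":0.1,"dy":0,"dz":8.5,"wx":0,"wy":0,"wz":-0.01}]'
python3 - <<'E'
from h import *
for n in("scene","top"): cv2.imwrite(f"pics/s2_{n}.png",robot.snapshot(n))
a=cv2.imread("pics/s2_scene.png")[190:260,120:190];b=cv2.imread("pics/s2_top.png")[205:275,310:380]
cv2.imwrite("pics/s2.png",np.hstack([cv2.resize(x,(396,396),interpolation=0) for x in(b,a)]))
go(.4458,-.3071,.017,1.8084)
E
```

```text
time_s: 1.98
tool_pos: [0.4435, -0.3054, 0.0419]
tcp_rot: [-0.003, 0.618, 0.786, 0.0]
ft_force: [-0.0, 0.5, -0.0]
finger_gap: 0.043
t 2.08 pos [ 0.4456 -0.3071  0.0449] psi 1.8092 F [-0.38  0.39  0.24] M [-0.03 -0.08  0.04] gap 0.0429
d cm [-0.01   0.021  2.792] w [-0.0005 -0.0009  0.0008]
```

View pics/s2.png

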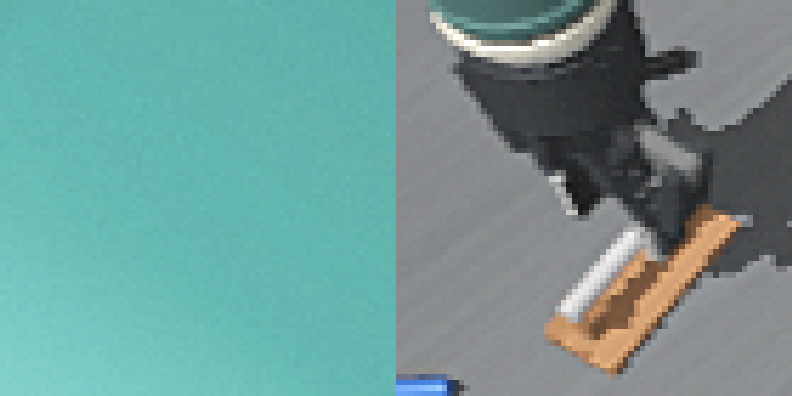

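```bash
python3 -m jog '[{"dx":0,"dy":0,"dz":1.5,"wx":0,"wy":0,"wz":0},{"dx":0,"dy":0,"dz":2.8,"wx":0,"wy":0,"wz":0},{"dx":0,"dy":0,"dz":2.8,"wx":0,"wy":0,"wz":0},{"dx":0,"dy":0,"dz":2.8,"wx":0,"wy":0,"wz":0}]'
python3 -c "
from h import *
go(.4458,-.3071,.017,1.8084)"
python3 -m jog '[{"dx":0,"dy":0,"dz":0,"wx":0,"wy":0,"wz":0},{"dx":0,"dy":0,"dz":0,"wx":0,"wy":0,"wz":0},{"dx":0,"dy":0,"dz":0,"wx":0,"wy":0,"wz":0},{"dx":0,"dy":0,"dz":0,"wx":0,"wy":0,"wz":0},{"dx":0,"dy":0,"dz":0,"wx":0,"wy":0,"wz":0},{"dx":0,"dy":0,"dz":0,"wx":0,"wy":0,"wz":0}]' -1 30
python3 -c "
from h import *
go(.4458,-.3071,.017,1.8084)"
```

```text
time_s: 2.42
tool_pos: [0.4464, -0.3075, 0.018]
tcp_rot: [0.001, 0.618, 0.786, 0.0]
ft_force: [-0.4, -0.1, 0.0]
finger_gap: 0.0421
t 2.42 pos [ 0.4464 -0.3075  0.018 ] psi 1.8102 F [-0.42 -0.06  0.02] M [-0.   -0.01  0.04] gap 0.0421
d cm [ 0.049 -0.046  0.104] w [0.0007 0.0008 0.0018]
time_s: 2.92
tool_pos: [0.4472, -0.3077, 0.0182]
tcp_rot: [0.001, 0.617, 0.787, 0.0]
ft_force: [1.8, 1.9, 7.5]
finger_gap: 0.0108
t 2.92 pos [ 0.4472 -0.3077  0.0182] psi 1.8106 F [1.79 1.95 7.45] M [ 0.16 -0.33 -0.  ] gap 0.0108
d cm [ 0.094 -0.123  0.116] w [0.002  0.0022 0.0022]
```

```bash
python3 -m jog '[{"dx":0,"dy":0,"dz":-0.6,"wx":0,"wy":0,"wz":0},{"dx":0,"dy":0,"dz":-1.5,"wx":0,"wy":0,"wz":0},{"dx":0,"dy":0,"dz":-4,"wx":0,"wy":0,"wz":0},{"dx":0,"dy":0,"dz":-8,"wx":0,"wy":0,"wz":0},{"dx":0,"dy":0,"dz":-12,"wx":0,"wy":0,"wz":0},{"dx":0,"dy":0,"dz":-12,"wx":0,"wy":0,"wz":0},{"dx":0,"dy":0,"dz":-12,"wx":0,"wy":0,"wz":0},{"dx":0,"dy":0,"dz":-12,"wx":0,"wy":0,"wz":0}]' - 60
python3 - <<'E'
from h import *
for n in("scene","top"): cv2.imwrite(f"pics/s3_{n}.png",robot.snapshot(n))
a=cv2.imread("pics/s3_scene.png")[150:250,110:210];b=cv2.imread("pics/s3_top.png")[180:280,320:420]
cv2.imwrite("pics/s3.png",np.hstack([cv2.resize(x,(396,396),interpolation=0) for x in(b,a)]))
go(.564,.015,.14,1.45)
E
```

```text
time_s: 3.58
tool_pos: [0.4454, -0.3066, 0.1373]
tcp_rot: [-0.0, 0.617, 0.787, -0.0]
ft_force: [-0.1, 1.1, -1.5]
finger_gap: 0.0098
t 3.68 pos [ 0.4447 -0.3059  0.1358] psi 1.8108 F [-0.78  1.62 -1.38] M [-0.01 -0.02  0.06] gap 0.0104
d cm [28.341 19.215 -0.382] w [-0.0022 -0.0022  0.3608]
```

View pics/s3.png

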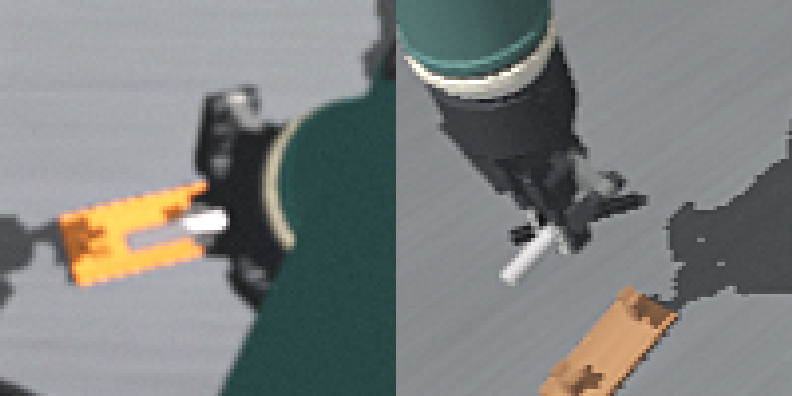

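```bash
python3 -m jog '[{"dx":28.4,"dy":19.2,"dz":-0.4,"wx":0,"wy":0,"wz":0.36},{"dx":28.4,"dy":19.2,"dz":-0.4,"wx":0,"wy":0,"wz":0.36},{"dx":28.4,"dy":19.2,"dz":-0.4,"wx":0,"wy":0,"wz":0.36},{"dx":28.4,"dy":19.2,"dz":-0.4,"wx":0,"wy":0,"wz":0.36},{"dx":28.4,"dy":19.2,"dz":-0.4,"wx":0,"wy":0,"wz":0.36},{"dx":28.4,"dy":19.2,"dz":-0.4,"wx":0,"wy":0,"wz":0.36},{"dx":28.4,"dy":19.2,"dz":-0.4,"wx":0,"wy":0,"wz":0.36},{"dx":28.4,"dy":19.2,"dz":-0.4,"wx":0,"wy":0,"wz":0.36},{"dx":28.4,"dy":19.2,"dz":-0.4,"wx":0,"wy":0,"wz":0.36},{"dx":28.4,"dy":19.2,"dz":-0.4,"wx":0,"wy":0,"wz":0.36},{"dx":28.4,"dy":19.2,"dz":-0.4,"wx":0,"wy":0,"wz":0.36}]'
python3 -m jog '[{"dx":0,"dy":0,"dz":0,"wx":0,"wy":0,"wz":0}]'
python3 - <<'E'
from h import *
for n in("scene","top"): cv2.imwrite(f"pics/s4_{n}.png",robot.snapshot(n))
a=cv2.imread("pics/s4_scene.png")[130:240,200:310];b=cv2.imread("pics/s4_top.png")[150:260,180:290]
cv2.imwrite("pics/s4.png",np.hstack([cv2.resize(x,(396,396),interpolation=0) for x in(b,a)]))
go(.5643,.0151,.085,1.45)
E
```

```text
time_s: 4.6
tool_pos: [0.5639, 0.0158, 0.1393]
tcp_rot: [-0.001, 0.747, 0.665, -0.001]
ft_force: [0.3, -0.1, -1.4]
finger_gap: 0.0099
time_s: 4.68
tool_pos: [0.5636, 0.0142, 0.1397]
tcp_rot: [-0.001, 0.748, 0.664, -0.001]
ft_force: [0.1, 0.3, 0.3]
finger_gap: 0.01
t 4.78 pos [0.5639 0.0134 0.1402] psi 1.4495 F [-0.19 -0.36 -1.64] M [-0.02 -0.   -0.  ] gap 0.0098
d cm [0.171 0.03  5.522] w [-0.002   0.0003 -0.0005]
```

View pics/s4.png

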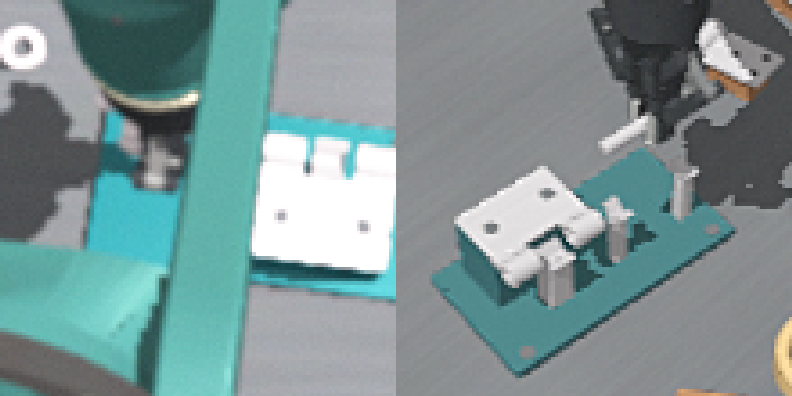

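```bash
python3 - <<'E'
import ov
from ov import *
ov.im={n:cv2.imread(f"pics/s4_{n}.png") for n in P}
pin=[cyl(-50,50,6,0)]
L=[([.552,-.0862,-.121,0],[FIX[0]]+FIX[2:],(0,0,255)),([.5639,.0140,1.4495-np.pi/2,.140+.018],pin,(255,0,0))]
cv2.imwrite("pics/o4.png",ov.ov("scene",(225,155,85,65),9,L))
E
```

```text
Traceback (most recent call last):
AttributeError: 'function' object has no attribute 'ov'
```

```bash
cat >o4.py <<'E'
import ov as O
from h import *
O.im={n:cv2.imread(f"pics/s4_{n}.png") for n in P}
pin=[cyl(-50,50,6,0)]
FIX=O.FIX
L=[([.552,-.0862,-.121,0],[FIX[0]]+FIX[2:],(0,0,255)),([.5639,.0140,1.4495-np.pi/2,.140+.018],pin,(255,0,0))]
cv2.imwrite("pics/o4.png",O.ov("scene",(225,155,85,65),9,L))
E
python3 o4.py
```

```text
(no output)
```

View pics/o4.png

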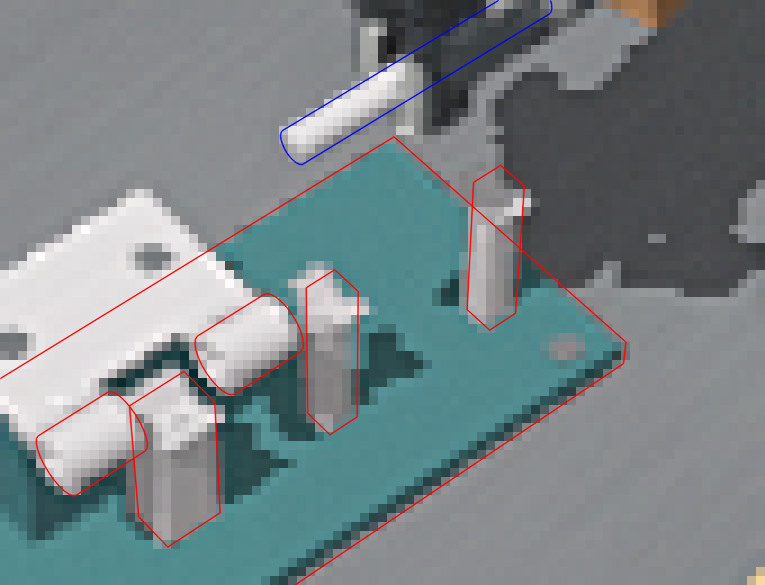

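```bash
sed -e 's/box(-85,40,-70,165,0,12)/box(-85,40,-70,165,11.9,12)/' m2.py > m3.py; python3 m3.py
python3 - <<'E'
import ov as O
from h import *
FIX=O.FIX
for i,p in enumerate([[.5525,-.087,-.121,0]]):
  B=[box(-85,40,-70,165,11.9,12)]+FIX[2:4]
  cv2.imwrite("pics/o5.png",np.vstack([O.ov("scene",(205,165,95,66),8,[(p,B,(0,0,255))])]))
E
```

```text
both4 [ 0.5522 -0.0866 -0.1238 -0.003 ] 628.220236168409
both [ 0.5524 -0.087  -0.123 ] 655.9346484915596
top [ 0.5518 -0.0861 -0.1235] 191.86181498267933
scene [ 0.5539 -0.089  -0.1216] 424.37673000339834
```

View pics/o5.png

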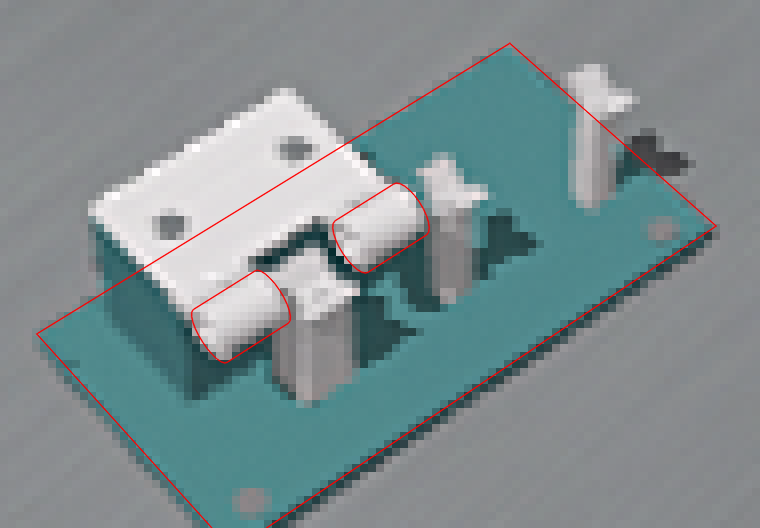

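```bash
python3 -m jog '[{"dx":0.1,"dy":0.08,"dz":3,"wx":0,"wy":0,"wz":0},{"dx":0.1,"dy":0.08,"dz":5.5,"wx":0,"wy":0,"wz":0},{"dx":0.1,"dy":0.08,"dz":6.5,"wx":0,"wy":0,"wz":0},{"dx":0.1,"dy":0.08,"dz":6.8,"wx":0,"wy":0,"wz":0},{"dx":0.1,"dy":0.08,"dz":6.8,"wx":0,"wy":0,"wz":0}]'
python3 - <<'E'
from h import *
cv2.imwrite("pics/s6_scene.png",robot.snapshot("scene"))
a=cv2.imread("pics/s6_scene.png")[160:220,225:300]
cv2.imwrite("pics/s6.png",cv2.resize(a,None,fx=10,fy=10,interpolation=0))
go(.5647,.0144,.06,1.4483)
E
```

```text
time_s: 5.2
tool_pos: [0.5651, 0.0147, 0.0724]
tcp_rot: [-0.001, 0.749, 0.663, -0.001]
ft_force: [0.4, -0.7, -1.1]
finger_gap: 0.0102
t 5.25 pos [0.566  0.0148 0.0734] psi 1.4499 F [-0.71 -0.49 -1.15] M [-0.03 -0.05  0.  ] gap 0.0101
d cm [-0.059 -0.122  1.338] w [-0.     -0.0001  0.0016]
```

View pics/s6.png

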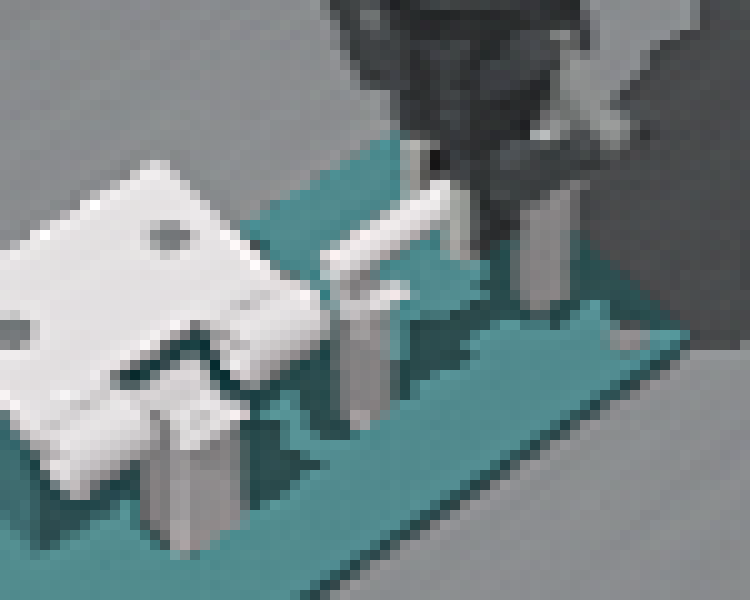

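```bash
python3 -m jog '[{"dx":-0.03,"dy":-0.06,"dz":0.5,"wx":0,"wy":0,"wz":0},{"dx":-0.03,"dy":-0.06,"dz":0.9,"wx":0,"wy":0,"wz":0},{"dx":-0.03,"dy":-0.06,"dz":0.9,"wx":0,"wy":0,"wz":0}]'
python3 -m jog '[{"dx":0,"dy":0,"dz":0.1,"wx":0,"wy":0,"wz":0},{"dx":0,"dy":0,"dz":0.2,"wx":0,"wy":0,"wz":0}]'
python3 -c "
from h import *
go(.5647,.0144,.06,1.4483)"
```

```text
time_s: 5.5
tool_pos: [0.5652, 0.0152, 0.0641]
tcp_rot: [0.0, 0.748, 0.663, 0.0]
ft_force: [0.2, -0.2, -1.6]
finger_gap: 0.0094
time_s: 5.67
tool_pos: [0.5654, 0.0153, 0.0623]
tcp_rot: [0.0, 0.748, 0.664, 0.0]
ft_force: [-0.6, -0.8, -0.0]
finger_gap: 0.0102
t 5.67 pos [0.5654 0.0153 0.0623] psi 1.451 F [-0.61 -0.8  -0.  ] M [0.04 0.06 0.01] gap 0.0102
d cm [-0.096 -0.063  0.233] w [ 0.0007 -0.0001  0.0027]
```

```bash
python3 -m jog '[{"dx":0,"dy":0,"dz":0.1,"wx":0,"wy":0,"wz":0},{"dx":0,"dy":0,"dz":0.1,"wx":0,"wy":0,"wz":0}]'
python3 -m jog '[{"dx":0,"dy":0,"dz":0.1,"wx":0,"wy":0,"wz":0},{"dx":0,"dy":0,"dz":0.1,"wx":0,"wy":0,"wz":0}]'
python3 -c "
from h import *
go(.5647,.0144,.06,1.4483)"
```

```text
time_s: 5.83
tool_pos: [0.5648, 0.0154, 0.0613]
tcp_rot: [-0.0, 0.748, 0.663, -0.0]
ft_force: [-1.5, 0.5, 3.1]
finger_gap: 0.0098
time_s: 6.0
tool_pos: [0.5645, 0.0154, 0.0607]
tcp_rot: [-0.0, 0.748, 0.663, -0.0]
ft_force: [-4.2, 0.8, 8.6]
finger_gap: 0.0094
t 6.0 pos [0.5645 0.0154 0.0607] psi 1.451 F [-4.18  0.84  8.64] M [ 0.05  0.57 -0.01] gap 0.0094
d cm [-0.099  0.035  0.069] w [-0.0011 -0.0001  0.0027]
```

```bash
python3 -m jog '[{"dx":-0.04,"dy":-0.08,"dz":0,"wx":0,"wy":0,"wz":0},{"dx":-0.04,"dy":-0.08,"dz":0,"wx":0,"wy":0,"wz":0},{"dx":-0.04,"dy":-0.08,"dz":0,"wx":0,"wy":0,"wz":0}]'
python3 -c "
from h import *
go(.5647,.0144,.06,1.4483)"
```

```text
time_s: 6.25
tool_pos: [0.5641, 0.0152, 0.0603]
tcp_rot: [-0.0, 0.748, 0.663, -0.0]
ft_force: [-2.7, 1.2, 6.3]
finger_gap: 0.0099
t 6.25 pos [0.5641 0.0152 0.0603] psi 1.4508 F [-2.7   1.21  6.27] M [ 0.16  0.41 -0.01] gap 0.0099
d cm [-0.07   0.073  0.034] w [-0.0004 -0.0003  0.0025]
```

```bash
python3 -m jog '[{"dx":-0.03,"dy":-0.1,"dz":0.05,"wx":0,"wy":0,"wz":0},{"dx":-0.03,"dy":-0.1,"dz":0.05,"wx":0,"wy":0,"wz":0},{"dx":-0.03,"dy":-0.1,"dz":0.05,"wx":0,"wy":0,"wz":0}]'
python3 - <<'E'
from h import *
cv2.imwrite("pics/s7_scene.png",robot.snapshot("scene"))
a=cv2.imread("pics/s7_scene.png")[160:220,225:300]
cv2.imwrite("pics/s7.png",cv2.resize(a,None,fx=10,fy=10,interpolation=0))
go(.5647,.0144,.06,1.4483)
E
```

```text
time_s: 6.5
tool_pos: [0.564, 0.0151, 0.0603]
tcp_rot: [0.0, 0.748, 0.663, 0.001]
ft_force: [-0.9, 2.1, 7.2]
finger_gap: 0.0097
t 6.55 pos [0.564  0.0151 0.0603] psi 1.4505 F [-2.56  2.12  8.32] M [ 0.36  0.25 -0.06] gap 0.0103
d cm [-0.066  0.077  0.025] w [ 0.0014 -0.0008  0.0022]
```

View pics/s7.png

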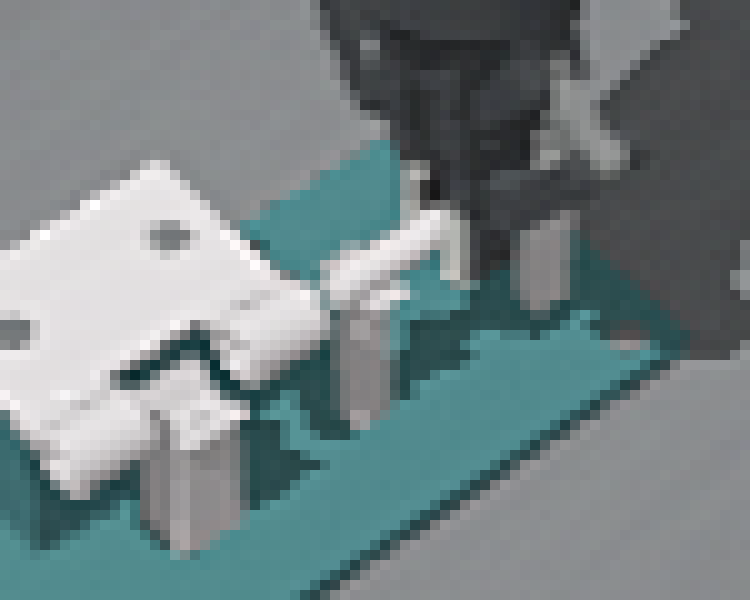

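```bash
python3 -m jog '[{"dx":-0.03,"dy":-0.02,"dz":-0.04,"wx":0,"wy":0,"wz":0},{"dx":-0.03,"dy":-0.02,"dz":-0.04,"wx":0,"wy":0,"wz":0}]'
python3 -m jog '[{"dx":0,"dy":0,"dz":0,"wx":0,"wy":0,"wz":0},{"dx":0,"dy":0,"dz":0,"wx":0,"wy":0,"wz":0},{"dx":0,"dy":0,"dz":0,"wx":0,"wy":0,"wz":0},{"dx":0,"dy":0,"dz":0,"wx":0,"wy":0,"wz":0},{"dx":0,"dy":0,"dz":0,"wx":0,"wy":0,"wz":0}]' 0 20
python3 -c "
from h import *
go(.467,.3392,.18,3.02)"
```

```text
time_s: 6.72
tool_pos: [0.564, 0.0147, 0.0603]
tcp_rot: [0.0, 0.748, 0.663, 0.001]
ft_force: [-0.6, 3.1, 4.4]
finger_gap: 0.0101
time_s: 7.13
tool_pos: [0.5629, 0.0144, 0.0597]
tcp_rot: [-0.0, 0.748, 0.663, -0.0]
ft_force: [0.5, -0.1, -0.1]
finger_gap: 0.0427
t 7.13 pos [0.5629 0.0144 0.0597] psi 1.4508 F [ 0.47 -0.11 -0.06] M [ 0.04 -0.06  0.01] gap 0.0427
d cm [ 31.1   -13.416 -12.027] w [-4.0000e-04 -4.0000e-04 -1.5692e+00]
```

```bash
python3 -m jog '[{"dx":0,"dy":0,"dz":-2,"wx":0,"wy":0,"wz":0},{"dx":0,"dy":0,"dz":-6,"wx":0,"wy":0,"wz":0},{"dx":0,"dy":0,"dz":-10,"wx":0,"wy":0,"wz":0},{"dx":4,"dy":-2,"dz":-12,"wx":0,"wy":0,"wz":-0.12},{"dx":8,"dy":-4,"dz":-12,"wx":0,"wy":0,"wz":-0.24},{"dx":12,"dy":-5,"dz":-12,"wx":0,"wy":0,"wz":-0.36},{"dx":16,"dy":-7,"dz":-12,"wx":0,"wy":0,"wz":-0.48},{"dx":20,"dy":-9,"dz":-12,"wx":0,"wy":0,"wz":-0.6},{"dx":24,"dy":-11,"dz":-12,"wx":0,"wy":0,"wz":-0.72},{"dx":28,"dy":-12,"dz":-12,"wx":0,"wy":0,"wz":-0.84},{"dx":31.1,"dy":-13.4,"dz":-12,"wx":0,"wy":0,"wz":-0.96},{"dx":31.1,"dy":-13.4,"dz":-12,"wx":0,"wy":0,"wz":-1.08}]' 0.55
python3 - <<'E'
from h import *
for n in("scene","top"): cv2.imwrite(f"pics/s8_{n}.png",robot.snapshot(n))
a=cv2.imread("pics/s8_scene.png")[160:230,205:300];b=cv2.imread("pics/s8_top.png")[170:240,200:300]
a,b=[cv2.resize(x,None,fx=8,fy=8,interpolation=0) for x in(a,b)]
cv2.imwrite("pics/s8a.png",a);cv2.imwrite("pics/s8b.png",b)
go(.467,.3392,.1,3.02)
E
```

```text
time_s: 8.13
tool_pos: [0.4656, 0.3447, 0.1801]
tcp_rot: [-0.0, 0.296, 0.955, 0.001]
ft_force: [1.3, -1.5, -0.5]
finger_gap: 0.0663
t 8.23 pos [0.4663 0.3417 0.1798] psi 2.5369 F [ 0.16 -0.43  0.5 ] M [ 0.   -0.01 -0.01] gap 0.066
d cm [-0.205 -0.165  7.977] w [ 4.000e-04 -2.000e-04 -4.831e-01]
```

View pics/s8a.png

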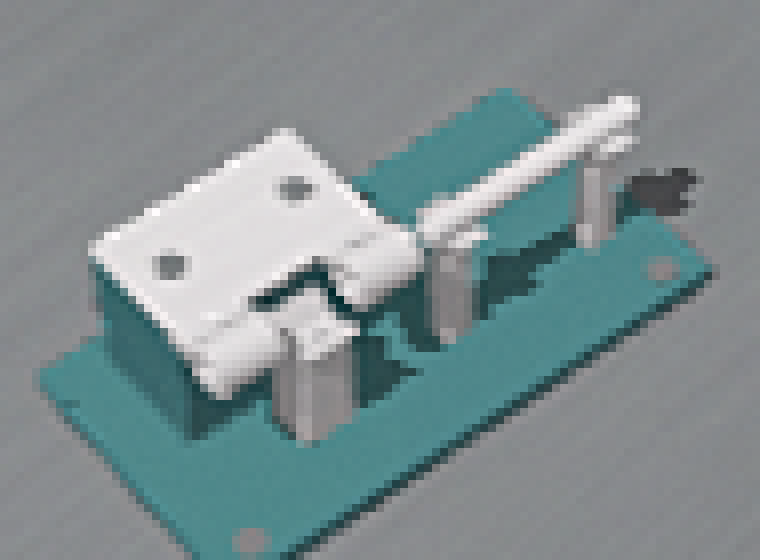

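View pics/s8b.png

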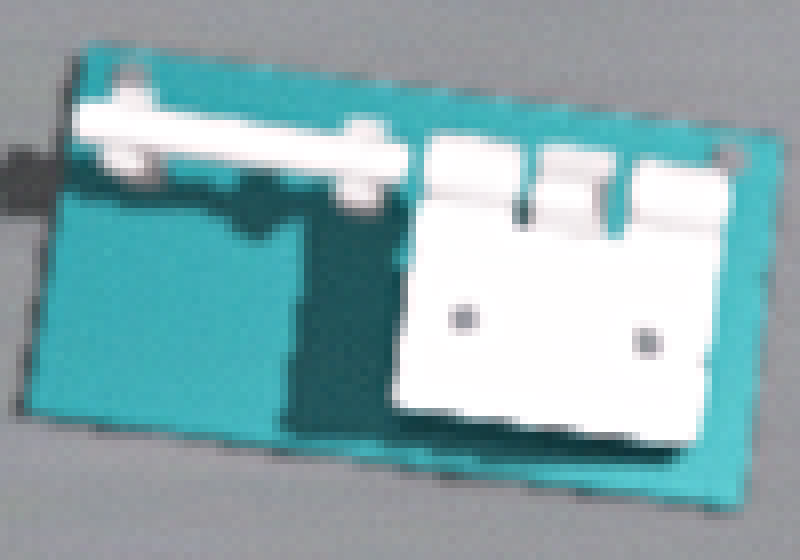

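```bash
python3 - <<'E'
from h import *
np.set_printoptions(precision=4,suppress=True)
def loc(w,f): 
    c,s=np.cos(f[2]),np.sin(f[2]);d=w[:2]-f[:2];return np.array([c*d[0]+s*d[1],-s*d[0]+c*d[1]])*1e3
ft,fs=(.5521,-.0861,-.1233),(.5532,-.0885,-.1216)
def T8(x,y): return atz("top",np.array([x,y])/8-.5+[200,170],.078)
def S8(x,y): return atz("scene",np.array([x,y])/8-.5+[205,160],.078)
for n,pts in dict(pinL=(75,121),pinR=(408,158),rest1=(130,None),kn1a=(422,168),kn1b=(522,180),kn2a=(630,195),kn2b=(732,208)).items():
    if pts[1] is not None: print(n,loc(T8(*pts),ft))
print("scene pin", loc(S8(628,105),fs),loc(S8(428,228),fs))
print("scene kn1 end", loc(S8(412,250),fs),"kn2 end",loc(S8(205,370),fs))
E
```

```text
pinL [ -0.2106 154.5264]
pinR [ 2.147  51.9291]
kn1a [-0.3712 47.2608]
kn1b [ 0.0611 16.4013]
kn2a [ -0.1041 -17.0141]
kn2b [  0.1014 -48.5347]
scene pin [ -3.1789 154.1146] [-4.336  57.7749]
scene kn1 end [ 0.0188 46.7777] kn2 end [ -3.8174 -43.4406]
```

```bash
python3 -m jog '[{"dx":-0.2,"dy":-0.2,"dz":1,"wx":0,"wy":0,"wz":-0.12},{"dx":-0.2,"dy":-0.2,"dz":3,"wx":0,"wy":0,"wz":-0.24},{"dx":-0.2,"dy":-0.2,"dz":5,"wx":0,"wy":0,"wz":-0.36},{"dx":-0.2,"dy":-0.2,"dz":7,"wx":0,"wy":0,"wz":-0.48},{"dx":-0.2,"dy":-0.2,"dz":8.5,"wx":0,"wy":0,"wz":-0.483},{"dx":-0.2,"dy":-0.2,"dz":8.5,"wx":0,"wy":0,"wz":-0.483},{"dx":-0.2,"dy":-0.2,"dz":8.5,"wx":0,"wy":0,"wz":-0.483}]'
python3 - <<'E'
from h import *
for n in("scene","top"): cv2.imwrite(f"pics/s9_{n}.png",robot.snapshot(n))
a=cv2.imread("pics/s9_scene.png")[70:160,250:340];b=cv2.imread("pics/s9_top.png")[180:270,60:150]
cv2.imwrite("pics/s9.png",np.hstack([cv2.resize(x,(396,396),interpolation=0) for x in(b,a)]))
go(.467,.3391,.06,3.02)
E
```

```text
time_s: 8.82
tool_pos: [0.4674, 0.335, 0.0943]
tcp_rot: [-0.001, 0.066, 0.998, -0.001]
ft_force: [-1.0, 0.9, 0.6]
finger_gap: 0.0661
t 8.92 pos [0.4687 0.3362 0.0959] psi 3.0113 F [1.38 0.27 0.63] M [-0.03  0.03 -0.05] gap 0.0659
d cm [0.209 0.264 3.587] w [ 0.0007  0.0011 -0.0087]
```

View pics/s9.png

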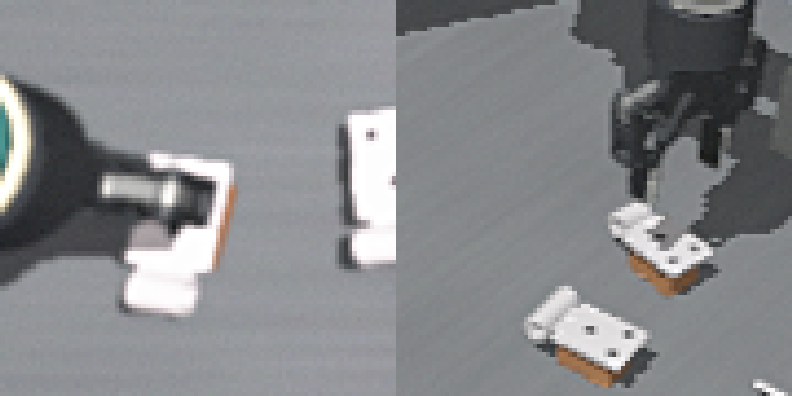

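```bash
python3 -m jog '[{"dx":0.15,"dy":0.25,"dz":2,"wx":0,"wy":0,"wz":-0.008},{"dx":0.15,"dy":0.25,"dz":4.5,"wx":0,"wy":0,"wz":-0.008},{"dx":0.15,"dy":0.25,"dz":4.5,"wx":0,"wy":0,"wz":-0.008},{"dx":0.15,"dy":0.25,"dz":4.5,"wx":0,"wy":0,"wz":-0.008}]'
python3 - <<'E'
from h import *
for n in("scene","top"): cv2.imwrite(f"pics/s10_{n}.png",robot.snapshot(n))
a=cv2.imread("pics/s10_scene.png")[90:150,270:330];b=cv2.imread("pics/s10_top.png")[195:255,70:130]
cv2.imwrite("pics/s10.png",np.hstack([cv2.resize(x,(396,396),interpolation=0) for x in(b,a)]))
go(.467,.3391,.011,3.02)
E
```

```text
time_s: 9.25
tool_pos: [0.4662, 0.3388, 0.0502]
tcp_rot: [-0.001, 0.06, 0.998, -0.0]
ft_force: [0.6, 0.1, 0.4]
finger_gap: 0.0663
t 9.35 pos [0.4676 0.3396 0.0515] psi 3.0212 F [-0.08 -0.21  0.8 ] M [0.03 0.02 0.01] gap 0.0662
d cm [ 0.06  -0.065  4.05 ] w [0.0013 0.0017 0.0012]
```

View pics/s10.png

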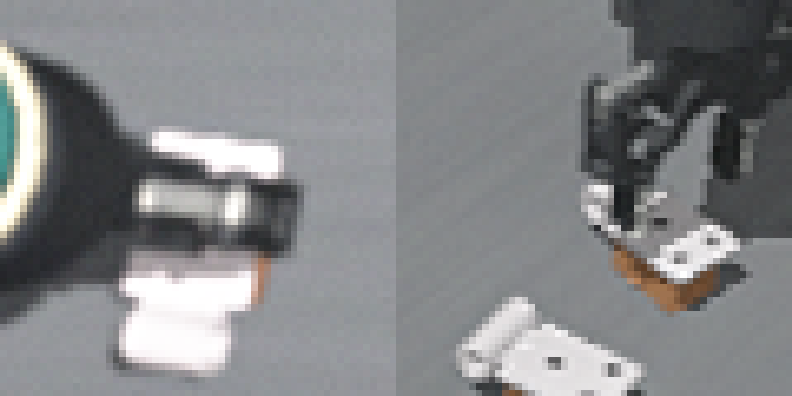

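```bash
python3 -m jog '[{"dx":0.03,"dy":-0.03,"dz":2,"wx":0,"wy":0,"wz":0},{"dx":0.03,"dy":-0.03,"dz":4,"wx":0,"wy":0,"wz":0},{"dx":0.03,"dy":-0.03,"dz":4,"wx":0,"wy":0,"wz":0},{"dx":0.03,"dy":-0.03,"dz":4,"wx":0,"wy":0,"wz":0}]'
python3 -c "
from h import *
go(.467,.3391,.011,3.02)"
python3 -m jog '[{"dx":0,"dy":0,"dz":0,"wx":0,"wy":0,"wz":0},{"dx":0,"dy":0,"dz":0,"wx":0,"wy":0,"wz":0},{"dx":0,"dy":0,"dz":0,"wx":0,"wy":0,"wz":0},{"dx":0,"dy":0,"dz":0,"wx":0,"wy":0,"wz":0},{"dx":0,"dy":0,"dz":0,"wx":0,"wy":0,"wz":0}]' -1 40
python3 -c "
from h import *
go(.467,.3391,.011,3.02)"
```

```text
time_s: 9.68
tool_pos: [0.4663, 0.3389, 0.0106]
tcp_rot: [-0.0, 0.06, 0.998, -0.0]
ft_force: [-0.3, -0.2, 0.8]
finger_gap: 0.0663
t 9.68 pos [0.4663 0.3389 0.0106] psi 3.0216 F [-0.28 -0.19  0.82] M [-0.02 -0.04 -0.03] gap 0.0663
d cm [-0.071  0.027 -0.038] w [-0.0001 -0.0003  0.0016]
time_s: 10.1
tool_pos: [0.4674, 0.3395, 0.0118]
tcp_rot: [0.001, 0.06, 0.998, 0.001]
ft_force: [-1.3, -0.7, 5.7]
finger_gap: 0.0454
t 10.1 pos [0.4674 0.3395 0.0118] psi 3.022 F [-1.32 -0.68  5.67] M [-0.18  0.14  0.05] gap 0.0454
d cm [ 0.035 -0.045  0.081] w [0.0016 0.0023 0.002 ]
```

Gripped at a gap of 45.4 mm, which matches the 46 mm plate. Lift it and check.

```bash
python3 -m jog '[{"dx":0,"dy":0,"dz":-0.6,"wx":0,"wy":0,"wz":0},{"dx":0,"dy":0,"dz":-2,"wx":0,"wy":0,"wz":0},{"dx":0,"dy":0,"dz":-5,"wx":0,"wy":0,"wz":0},{"dx":0,"dy":0,"dz":-9,"wx":0,"wy":0,"wz":0},{"dx":0,"dy":0,"dz":-13,"wx":0,"wy":0,"wz":0},{"dx":0,"dy":0,"dz":-15,"wx":0,"wy":0,"wz":0},{"dx":0,"dy":0,"dz":-15,"wx":0,"wy":0,"wz":0},{"dx":0,"dy":0,"dz":-15,"wx":0,"wy":0,"wz":0}]' - 70
python3 - <<'E'
from h import *
for n in("scene","top"): cv2.imwrite(f"pics/s11_{n}.png",robot.snapshot(n))
a=cv2.imread("pics/s11_scene.png")[60:150,250:340];b=cv2.imread("pics/s11_top.png")[180:270,50:140]
cv2.imwrite("pics/s11.png",np.hstack([cv2.resize(x,(396,396),interpolation=0) for x in(b,a)]))
f=(.5517,-.0867,-.1225);c,s=np.cos(f[2]),np.sin(f[2])
go(f[0]+.045*c,f[1]+.045*s,.14,f[2]+np.pi)
print(f[0]+.045*c,f[1]+.045*s)
E
```

```text
time_s: 10.77
tool_pos: [0.467, 0.3394, 0.1617]
tcp_rot: [0.002, 0.06, 0.998, 0.001]
ft_force: [-0.7, 0.3, -3.3]
finger_gap: 0.0443
t 10.87 pos [0.4651 0.3382 0.1589] psi 3.0218 F [-0.58  0.29 -3.91] M [ 0.07 -0.04 -0.02] gap 0.0441
d cm [-18.185 -41.163   1.905] w [-0.0013 -0.0019  0.0027]
0.596362781390491 -0.09219872334866983
```

View pics/s11.png

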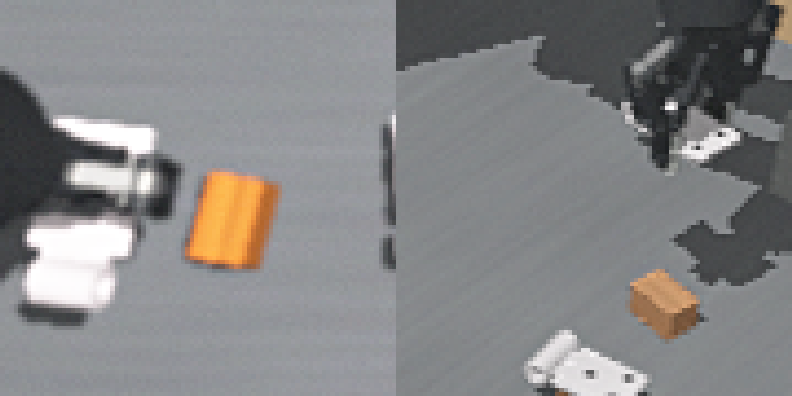

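```bash
python3 -m jog '[{"dx":-18.2,"dy":-41.2,"dz":0.5,"wx":0,"wy":0,"wz":0},{"dx":-18.2,"dy":-41.2,"dz":0.5,"wx":0,"wy":0,"wz":0},{"dx":-18.2,"dy":-41.2,"dz":0.5,"wx":0,"wy":0,"wz":0},{"dx":-18.2,"dy":-41.2,"dz":0.5,"wx":0,"wy":0,"wz":0},{"dx":-18.2,"dy":-41.2,"dz":0.5,"wx":0,"wy":0,"wz":0},{"dx":-18.2,"dy":-41.2,"dz":0.5,"wx":0,"wy":0,"wz":0},{"dx":-18.2,"dy":-41.2,"dz":0.5,"wx":0,"wy":0,"wz":0},{"dx":-18.2,"dy":-41.2,"dz":0.5,"wx":0,"wy":0,"wz":0},{"dx":-18.2,"dy":-41.2,"dz":0.5,"wx":0,"wy":0,"wz":0},{"dx":-18.2,"dy":-41.2,"dz":0.5,"wx":0,"wy":0,"wz":0},{"dx":-18.2,"dy":-41.2,"dz":0.5,"wx":0,"wy":0,"wz":0},{"dx":-18.2,"dy":-41.2,"dz":0.5,"wx":0,"wy":0,"wz":0}]'
python3 -m jog '[{"dx":0,"dy":0,"dz":0,"wx":0,"wy":0,"wz":0},{"dx":0,"dy":0,"dz":0,"wx":0,"wy":0,"wz":0},{"dx":0,"dy":0,"dz":0,"wx":0,"wy":0,"wz":0},{"dx":0,"dy":0,"dz":0,"wx":0,"wy":0,"wz":0}]'
python3 - <<'E'
from h import *
for n in("scene","top"): cv2.imwrite(f"pics/s12_{n}.png",robot.snapshot(n))
a=cv2.imread("pics/s12_scene.png")[140:240,190:290];b=cv2.imread("pics/s12_top.png")[150:250,200:300]
cv2.imwrite("pics/s12.png",np.hstack([cv2.resize(x,(396,396),interpolation=0) for x in(b,a)]))
go(.5964,-.0922,.1,np.pi-.1225)
E
```

```text
time_s: 11.87
tool_pos: [0.599, -0.0984, 0.1527]
tcp_rot: [-0.0, 0.062, 0.998, -0.001]
ft_force: [1.0, 1.0, -2.8]
finger_gap: 0.0448
time_s: 12.2
tool_pos: [0.5967, -0.0903, 0.1542]
tcp_rot: [-0.001, 0.059, 0.998, 0.0]
ft_force: [0.6, 0.2, -2.4]
finger_gap: 0.0446
t 12.3 pos [ 0.5973 -0.0905  0.1547] psi 3.0235 F [ 0.04  0.22 -2.53] M [ 0.02 -0.08 -0.03] gap 0.0443
d cm [ 0.063 -0.176  5.471] w [ 0.0003 -0.0007  0.0044]
```

View pics/s12.png

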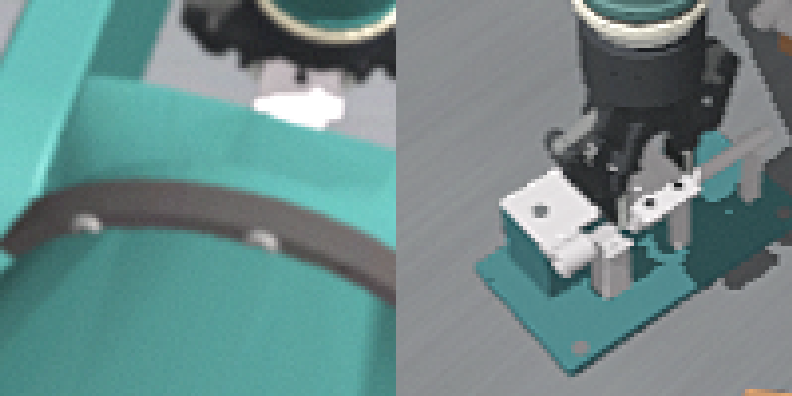

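```bash
python3 -m jog '[{"dx":0.06,"dy":-0.16,"dz":2,"wx":0,"wy":0,"wz":0.004},{"dx":0.06,"dy":-0.16,"dz":5,"wx":0,"wy":0,"wz":0.004},{"dx":0.06,"dy":-0.16,"dz":6.4,"wx":0,"wy":0,"wz":0.004},{"dx":0.06,"dy":-0.16,"dz":6.4,"wx":0,"wy":0,"wz":0.004},{"dx":0.06,"dy":-0.16,"dz":6.4,"wx":0,"wy":0,"wz":0.004}]'
python3 - <<'E'
import ov as O
from h import *
for n in("scene",): cv2.imwrite(f"pics/s13_{n}.png",robot.snapshot(n))
s=robot.state();p=s["tool_pos"]
q=s["tcp_rot"];R=Ro.from_quat(np.array(q)[[1,2,3,0]]).as_matrix();yaw=np.arctan2(-R[1,0],-R[0,0])
go(.5964,-.0922,.0568,np.pi-.1225)
O.im={"scene":cv2.imread("pics/s13_scene.png")}
L=[([p[0],p[1],yaw,p[2]+.0212-.033],LEAF,(255,0,0)),([.5517,-.0867,-.1225,0],O.FIX[2:4]+[box(-85,40,-70,165,11.9,12)],(0,0,255))]
A=O.ov("scene",(210,165,60,60),10,[]);cv2.imwrite("pics/s13.png",A)
cv2.imwrite("pics/o13.png",O.ov("scene",(210,165,60,60),10,L))
E
```

```text
time_s: 12.72
tool_pos: [0.5963, -0.0926, 0.0905]
tcp_rot: [-0.001, 0.061, 0.998, 0.0]
ft_force: [0.9, 0.2, -2.0]
finger_gap: 0.0443
t 12.77 pos [ 0.5974 -0.093   0.0916] psi 3.0185 F [ 0.54 -0.21 -2.95] M [-0.02 -0.1   0.01] gap 0.044
d cm [0.109 0.066 3.477] w [ 0.0001  0.0006 -0.0006]
```

View pics/s13.png

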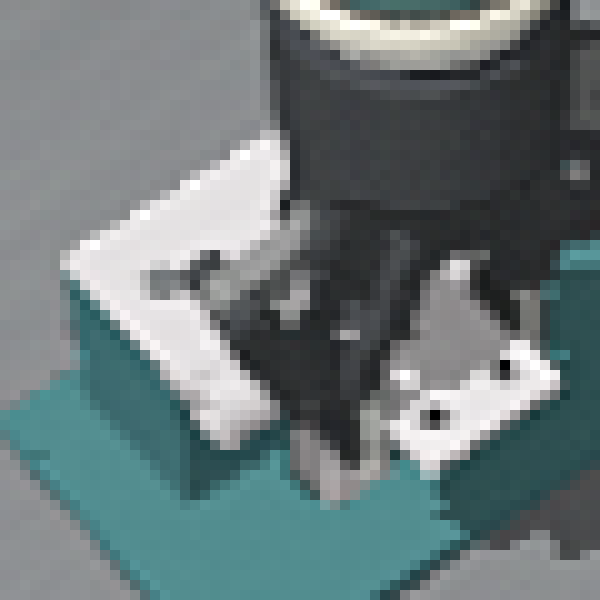

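View pics/o13.png

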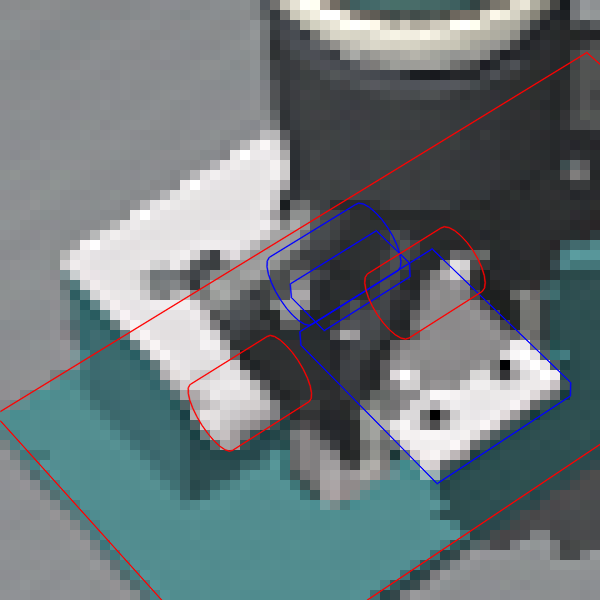

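```bash
python3 -m jog '[{"dx":0.04,"dy":0.04,"dz":0.8,"wx":0,"wy":0,"wz":0},{"dx":0.04,"dy":0.04,"dz":1.6,"wx":0,"wy":0,"wz":0},{"dx":0.04,"dy":0.04,"dz":2.2,"wx":0,"wy":0,"wz":0},{"dx":0.04,"dy":0.04,"dz":2.2,"wx":0,"wy":0,"wz":0}]'
python3 -m jog '[{"dx":0,"dy":0,"dz":0.3,"wx":0,"wy":0,"wz":0},{"dx":0,"dy":0,"dz":0.5,"wx":0,"wy":0,"wz":0},{"dx":0,"dy":0,"dz":0.5,"wx":0,"wy":0,"wz":0}]'
python3 -c "
from h import *
go(.5964,-.0922,.0568,np.pi-.1225)"
```

```text
time_s: 13.1
tool_pos: [0.5957, -0.0927, 0.0677]
tcp_rot: [-0.001, 0.062, 0.998, 0.0]
ft_force: [-0.9, -0.2, -2.1]
finger_gap: 0.0441
time_s: 13.35
tool_pos: [0.5964, -0.093, 0.0635]
tcp_rot: [-0.0, 0.062, 0.998, 0.0]
ft_force: [-0.5, 0.4, -3.1]
finger_gap: 0.0442
t 13.35 pos [ 0.5964 -0.093   0.0635] psi 3.0177 F [-0.47  0.37 -3.07] M [ 0.03 -0.07  0.01] gap 0.0442
d cm [0.011 0.077 0.675] w [ 0.0002 -0.0005 -0.0013]
```

```bash
python3 -m jog '[{"dx":0,"dy":0.05,"dz":0.15,"wx":0,"wy":0,"wz":0},{"dx":0,"dy":0.05,"dz":0.3,"wx":0,"wy":0,"wz":0},{"dx":0,"dy":0.05,"dz":0.3,"wx":0,"wy":0,"wz":0}]'
python3 -m jog '[{"dx":0,"dy":0,"dz":0.1,"wx":0,"wy":0,"wz":0},{"dx":0,"dy":0,"dz":0.1,"wx":0,"wy":0,"wz":0}]'
python3 -m jog '[{"dx":0,"dy":0,"dz":0.1,"wx":0,"wy":0,"wz":0},{"dx":0,"dy":0,"dz":0.1,"wx":0,"wy":0,"wz":0}]'
python3 -c "
from h import *
go(.5964,-.0922,.0568,np.pi-.1225)"
```

```text
time_s: 13.6
tool_pos: [0.5966, -0.0924, 0.0607]
tcp_rot: [-0.0, 0.062, 0.998, 0.0]
ft_force: [0.6, 0.2, -2.9]
finger_gap: 0.0444
time_s: 13.77
tool_pos: [0.5966, -0.0924, 0.0598]
tcp_rot: [-0.0, 0.062, 0.998, 0.0]
ft_force: [-0.6, -0.0, -1.8]
finger_gap: 0.0441
time_s: 13.93
tool_pos: [0.5966, -0.0925, 0.0588]
tcp_rot: [-0.0, 0.062, 0.998, 0.0]
ft_force: [0.1, 0.0, -2.2]
finger_gap: 0.0445
t 13.93 pos [ 0.5966 -0.0925  0.0588] psi 3.0178 F [ 0.12  0.01 -2.16] M [ 0.03 -0.02 -0.03] gap 0.0445
d cm [0.022 0.023 0.199] w [ 0.0001 -0.0001 -0.0013]
```

```bash
python3 -m jog '[{"dx":0,"dy":0,"dz":0.1,"wx":0,"wy":0,"wz":0},{"dx":0,"dy":0,"dz":0.1,"wx":0,"wy":0,"wz":0}]'
python3 -m jog '[{"dx":0,"dy":0,"dz":0.07,"wx":0,"wy":0,"wz":0},{"dx":0,"dy":0,"dz":0.07,"wx":0,"wy":0,"wz":0}]'
python3 - <<'E'
from h import *
cv2.imwrite("pics/s14_scene.png",robot.snapshot("scene"))
cv2.imwrite("pics/s14.png",cv2.resize(cv2.imread("pics/s14_scene.png")[165:225,210:280],None,fx=10,fy=10,interpolation=0))
go(.5964,-.0922,.0568,np.pi-.1225)
E
```

```text
time_s: 14.1
tool_pos: [0.5968, -0.0925, 0.0579]
tcp_rot: [0.0, 0.062, 0.998, 0.0]
ft_force: [-0.1, -0.4, -1.6]
finger_gap: 0.0442
time_s: 14.27
tool_pos: [0.5971, -0.0925, 0.0574]
tcp_rot: [0.0, 0.062, 0.998, -0.0]
ft_force: [-0.0, 0.3, 0.6]
finger_gap: 0.0446
t 14.32 pos [ 0.597  -0.0925  0.0574] psi 3.0178 F [0.95 0.27 0.35] M [-0.06 -0.1   0.02] gap 0.0441
d cm [0.068 0.027 0.062] w [ 0.      0.0007 -0.0013]
```

View pics/s14.png

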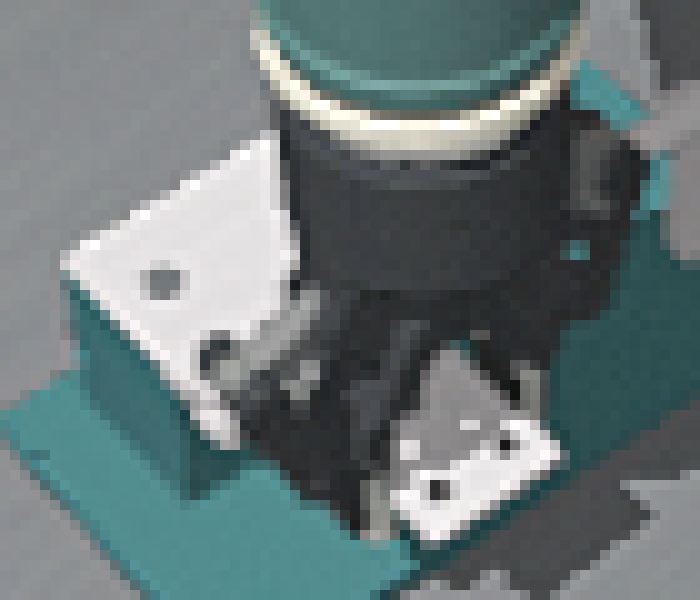

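```bash
python3 -m jog '[{"dx":-0.08,"dy":0,"dz":0.05,"wx":0,"wy":0,"wz":0},{"dx":-0.08,"dy":0,"dz":0.05,"wx":0,"wy":0,"wz":0},{"dx":-0.08,"dy":0,"dz":0.05,"wx":0,"wy":0,"wz":0}]'
python3 -c "
from h import *
for _ in range(1): go(.5964,-.0922,.0568,np.pi-.1225)"
python3 -m jog '[{"dx":0,"dy":0,"dz":0.05,"wx":0,"wy":0,"wz":0},{"dx":0,"dy":0,"dz":0.05,"wx":0,"wy":0,"wz":0},{"dx":0,"dy":0,"dz":0.05,"wx":0,"wy":0,"wz":0}]'
python3 -c "
from h import *
for _ in range(1): go(.5964,-.0922,.0568,np.pi-.1225)"
```

```text
time_s: 14.57
tool_pos: [0.5976, -0.0926, 0.0568]
tcp_rot: [0.0, 0.062, 0.998, 0.0]
ft_force: [0.8, 0.0, -0.1]
finger_gap: 0.0447
t 14.57 pos [ 0.5976 -0.0926  0.0568] psi 3.0178 F [ 0.78  0.02 -0.11] M [-0.01 -0.04  0.06] gap 0.0447
d cm [0.121 0.023 0.003] w [ 0.      0.0002 -0.0013]
time_s: 14.82
tool_pos: [0.5976, -0.0926, 0.0564]
tcp_rot: [0.0, 0.062, 0.998, 0.0]
ft_force: [0.2, -0.2, 2.1]
finger_gap: 0.0442
t 14.82 pos [ 0.5976 -0.0926  0.0564] psi 3.0178 F [ 0.24 -0.23  2.09] M [ 0.02  0.07 -0.07] gap 0.0442
d cm [ 0.122  0.026 -0.04 ] w [ 0.      0.0003 -0.0013]
```

```bash
python3 -m jog '[{"dx":-0.04,"dy":0,"dz":0.04,"wx":0,"wy":0,"wz":0},{"dx":-0.04,"dy":0,"dz":0.04,"wx":0,"wy":0,"wz":0},{"dx":-0.04,"dy":0,"dz":0.04,"wx":0,"wy":0,"wz":0}]'
python3 -c "
from h import *
for _ in range(1): go(.5964,-.0922,.0568,np.pi-.1225)"
python3 -m jog '[{"dx":-0.06,"dy":0,"dz":0,"wx":0,"wy":0,"wz":0},{"dx":-0.06,"dy":0,"dz":0,"wx":0,"wy":0,"wz":0},{"dx":-0.06,"dy":0,"dz":0,"wx":0,"wy":0,"wz":0}]'
python3 -c "
from h import *
for _ in range(1): go(.5964,-.0922,.0568,np.pi-.1225)"
```

```text
time_s: 15.07
tool_pos: [0.5976, -0.0926, 0.0559]
tcp_rot: [-0.0, 0.062, 0.998, 0.0]
ft_force: [-1.3, 0.4, 4.0]
finger_gap: 0.0441
t 15.07 pos [ 0.5976 -0.0926  0.0559] psi 3.0179 F [-1.26  0.43  4.  ] M [-0.06  0.4   0.01] gap 0.0441
d cm [ 0.123  0.024 -0.086] w [ 0.0001 -0.0004 -0.0012]
time_s: 15.32
tool_pos: [0.5976, -0.0926, 0.0557]
tcp_rot: [-0.001, 0.062, 0.998, 0.0]
ft_force: [-3.6, -1.4, 4.3]
finger_gap: 0.0443
t 15.32 pos [ 0.5976 -0.0926  0.0557] psi 3.0179 F [-3.63 -1.37  4.31] M [ 0.01  0.79 -0.02] gap 0.0443
d cm [ 0.127  0.022 -0.109] w [ 0.0001 -0.0015 -0.0012]
```

```bash
python3 -m jog '[{"dx":0.07,"dy":0.02,"dz":-0.1,"wx":0,"wy":0,"wz":0},{"dx":0.07,"dy":0.02,"dz":-0.1,"wx":0,"wy":0,"wz":0},{"dx":0.07,"dy":0.02,"dz":-0.1,"wx":0,"wy":0,"wz":0}]'
python3 - <<'E'
import ov as O
from h import *
cv2.imwrite("pics/s15_scene.png",robot.snapshot("scene"));cv2.imwrite("pics/s15_top.png",robot.snapshot("top"))
s=robot.state();p=s["tool_pos"]
go(.5976,-.0924,.0568,np.pi-.1225)
O.im={"scene":cv2.imread("pics/s15_scene.png"),"top":cv2.imread("pics/s15_top.png")}
L=[([p[0],p[1],-.1235,.045],LEAF,(255,0,0))]
a=O.ov("scene",(230,185,40,45),12,[]);b=O.ov("scene",(230,185,40,45),12,L)
cv2.imwrite("pics/o15.png",np.hstack([a,b])[:, :800*2]); 
cv2.imwrite("pics/o15.png",cv2.resize(np.hstack([a,b]),(800,450),interpolation=0))
cv2.imwrite("pics/t15.png",cv2.resize(O.im["top"][150:250,190:310],None,fx=6,fy=6,interpolation=0))
E
```

```text
time_s: 15.57
tool_pos: [0.5976, -0.0925, 0.0566]
tcp_rot: [-0.0, 0.062, 0.998, 0.0]
ft_force: [-2.5, -1.4, 1.0]
finger_gap: 0.0442
t 15.67 pos [ 0.5976 -0.0924  0.0566] psi 3.0178 F [-1.32 -0.48 -0.04] M [-0.16  0.41  0.05] gap 0.0445
d cm [ 0.003  0.004 -0.021] w [ 0.     -0.0003 -0.0013]
```

View pics/o15.png

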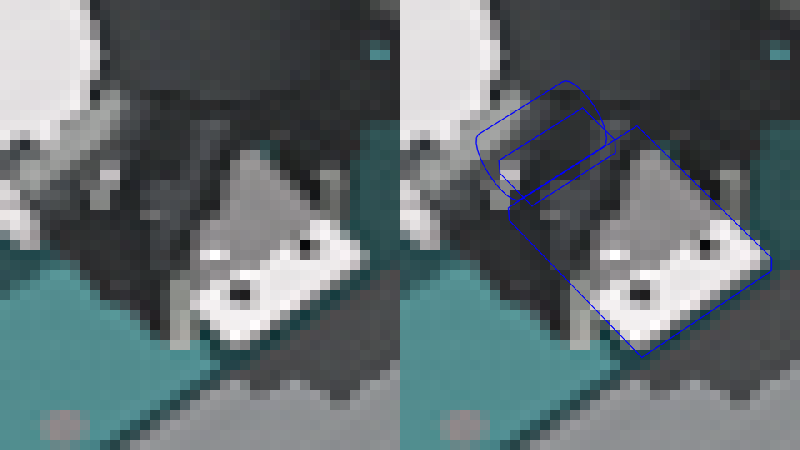

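View pics/t15.png

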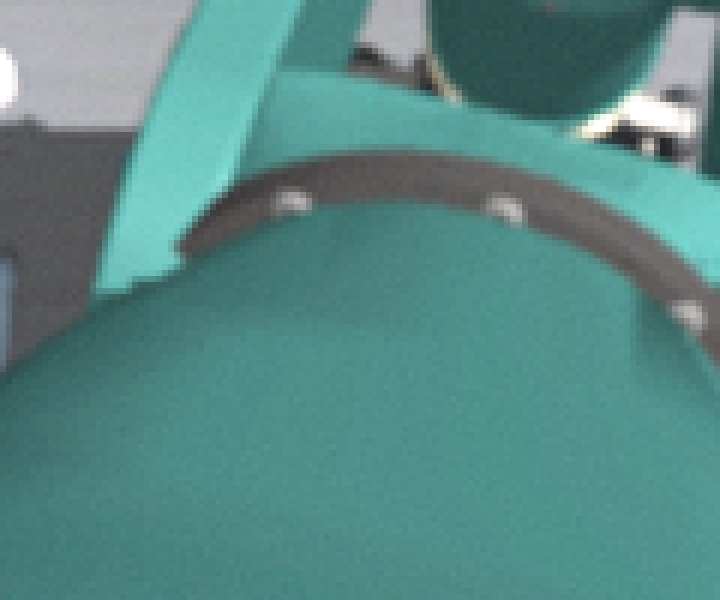

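```bash
python3 -m jog '[{"dx":0.04,"dy":0,"dz":-0.02,"wx":0,"wy":0,"wz":0},{"dx":0.04,"dy":0,"dz":-0.02,"wx":0,"wy":0,"wz":0},{"dx":0.04,"dy":0,"dz":-0.02,"wx":0,"wy":0,"wz":0},{"dx":0.04,"dy":0,"dz":-0.02,"wx":0,"wy":0,"wz":0},{"dx":0.04,"dy":0,"dz":-0.02,"wx":0,"wy":0,"wz":0},{"dx":0.04,"dy":0,"dz":-0.02,"wx":0,"wy":0,"wz":0}]'
python3 - <<'E'
from h import *
a=robot.snapshot("scene");cv2.imwrite("pics/s16_scene.png",a)
cv2.imwrite("pics/s16.png",cv2.resize(a[90:290,150:400],(800,600)[:1]+(600,) if 0 else (750,600),interpolation=cv2.INTER_CUBIC))
go(.5976,-.0924,.0568,np.pi-.1225); print(robot.state()["tcp_rot"])
E
```

```text
time_s: 16.17
tool_pos: [0.5976, -0.0924, 0.057]
tcp_rot: [0.0, 0.062, 0.998, 0.0]
ft_force: [-0.8, -1.0, 0.0]
finger_gap: 0.0442
t 16.22 pos [ 0.5976 -0.0924  0.057 ] psi 3.0178 F [-0.32 -1.34 -0.92] M [-0.17  0.05  0.02] gap 0.0443
d cm [ 0.003 -0.001  0.024] w [ 0.0001  0.0005 -0.0013]
[2.30848708e-04 6.18464311e-02 9.98085650e-01 2.32059482e-05]
```

View pics/s16.png

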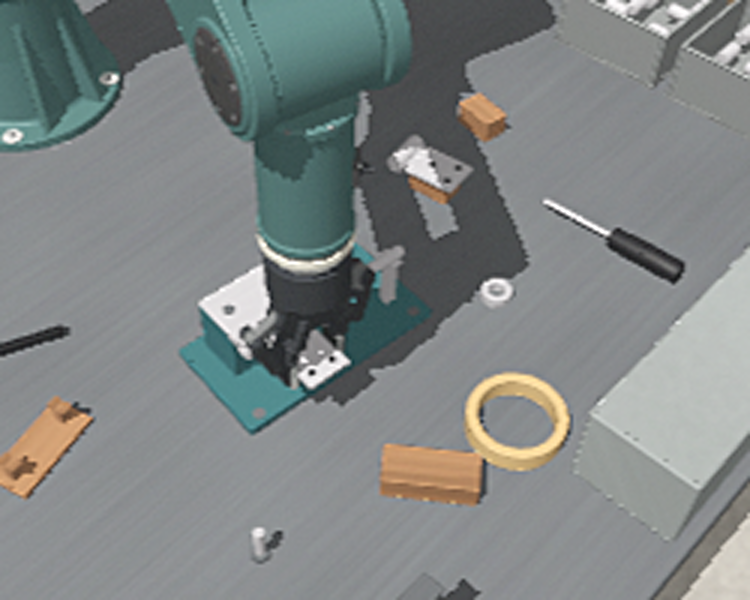

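```bash
python3 -c "
from plant import robot
print(robot.close_job()); s=robot.state(); print(s['time_s'],s['tool_pos'],s['ft_force'])"
```

```text
the job is handed in; nothing more can be done
None
the job is handed in; nothing more can be done
```

The steel pin lies released in its two rests. The narrow-knuckle leaf sits in the gap, still held in the gripper at 70 N. I handed the job in at about 16.2 s.

**Checks that agreed:**
- **Pin:** after release, both cameras showed the pin lying in both rests. It measured within about 1–1.5 mm of the right place along the axis, and its far end was still in its rest in the last picture.
- **Seating:** the knuckle slid sideways into the cradle. Pushing it 1 mm further towards +x then raised a counter-force without moving it, so it rests on both faces.
- **Contact:** I backed the push off to light contact. The last wrist-force reading was about 1–1.5 N, with roughly 2 N carried by the cradle.
- **Height and direction:** the tool stood at 57.0 mm against 56.8 mm expected for a level leaf. The yaw was within about 0.002 rad of the measured fixture.
- **Other things:** the tape, collar, driver, offcut, bolt and wide leaf looked undisturbed in the last picture. The tin was outside it and not checked.

**Checks that disagreed or could not be made:**
- **Cameras:** the two views differed by 2–3 mm in x. I relied on contact to settle the x position of both the pin and the leaf.
- **Leaf in the grip:** it sits about 1–2 mm off-centre along its length. The cradle allowed for this.
- **Centring in the gap:** the gripper and arm hid it from both cameras, so I judged it from the measured fixture position, to about 1 mm. The last sideways reading was 1.3 N.

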